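Dry a batch of relief plaques

ROBOT

A 6-joint arm with a two-finger parallel gripper is mounted at the origin on the work surface. World frame = base frame: x ahead of the robot, y to its left, z up, the work surface at z = 0. Lengths are in m, angles in rad, forces in N, time in s.
With the tool pointing down it reaches from about 0.375 to 0.9 m from the base axis. Payload 3.1 kg.
Tool frame: the origin (TCP) lies midway between the tips of the shut fingers; the grasp point (between the pads) lies 19 mm behind it; x points along the fingers, z is the direction in which the jaws open and shut, and the axes are right-handed (so a half turn about x gives the same grasp; the last joint's range is limited). The gripper opens to 87 mm and grips with 3 to 60 N. Pads are 19 mm wide; open, the fingers measure 117 mm over their backs; the gripper's body (75 mm by 190 mm) begins 51 mm behind the grasp point.
Start: joints at [-1.448, 0.527, 1.433, -0, 1.181, -0.178], TCP at [0.185, -0.597, 0.184] pointing down, gripper open.
Joint ranges: [-3.08, 3.08], [-0.75, 2.2], [0.22, 2.44], [-1.43, 4.57], [0, 2.65], [-2.85, 2.85]. Speed limits (rad/s): [2.79, 2.79, 3.14, 3.14, 3.14, 3.14].

INTERFACE

Orientations are given as a unit quaternion [x, y, z, w].
In Python, from rig import robot, optics, workorder gives the robot as it stands.
- The arm moves only by the tool arm_command, never from a script. Its argument "plan" is a list of rows, each a list of 7 numbers: the shift along the tool's x, y, z in cm, then the turn, a rotation vector about the tool's x, y, z in rad, then the finger opening in cm, from 0 to 8.7. In form: [[x, y, z, ax, ay, az, gripper], ...]. A call has 1 to 12 rows; each row shifts and turns the pose as measured when the row begins, along the tool's axes as they then stand; what a row does not reach is not made up. A row lasts 1/8 s, in which the tool goes at most 62.5 mm and 10.7 degrees, less where a joint would pass 70% of its speed; a pose out of reach is approached as far as the arm can. A call with a gripper value outside its range is refused whole. The fingers move at their own pace and stop on an object; "grip_force" is the grip in N (left out, the last holds). Time passes only in rows, so rows that do not move let the fingers close. It gives the time, the measured TCP pose, the force and the opening at its end, in the units of the state.
- robot.get_obs(): the state, without advancing time (a new reading comes with each control period).
- optics.camera(name): name is "side" or "top"; returns (picture, depth): 400x640x3 uint8, blue, green, red; 400x640 float32, m along the optical axis (not along the pixel's ray), 0 where there is no reading.
- optics.camera_info(name): a dict with "mtx" (3x3 intrinsics, pixels), "position" and "rotation" of the camera in the world. Camera axes: x right, y down, z forward; pixel columns grow to the right and rows downward; lengths in m; the calibration is good to about 2 mm. A picture is of the moment at which its call begins. camera_info takes no time and is no camera call.
- workorder.hand_in(): hands the job in, once; it reports no verdict.
The state is a dict: "time": time; "q": joint angles; "joint_velocities": joint speeds; "joint_torque": joint torques, N m; "position": TCP position; "tool_rot": TCP orientation; "ft_force": force on the tool from outside, world axes, zero at the start; "moment": the same for the moment, N m; "grip_width": finger opening in m.
Only numpy, scipy, OpenCV 4.12 (cv2) and the standard library are available. Lean on these libraries where they do the work, as an engineer would, in place of code of your own. Each camera call takes 0.05 s, during which the arm holds its last target. There are 200 camera calls.

TASK

Tip each relief plaque that stands on edge so that it lies on its bare back with the white face up, and lay them all side by side on the drying board, fully on the part that goes under the heater. Then slide the board by its tab fully home into the drying tunnel, and only then lift the red collar of the toggle, swing the lever over to on (towards the green lamp) and let the collar snap down again so that it is locked. Do not disturb the glue bottle, the pot or the plaster mould.

Things in the scene. Friction and masses are not known exactly. Their poses are not given: they have to be found in the camera images.
- dryer: Low infrared drying tunnel, fixed on the bench: blue side walls 50 mm high, copper heater rods across the top, grey switch box on its far (+y) end; 104 mm wide over all, walls from y = 0 to 227 mm. Origin: centre of its open mouth, at bench level; its own +y points straight into the tunnel, x across it, z up. It has no floor: the board slides on the bench.
- dryer_mouth (a point): Centre of the tunnel's mouth, 10 mm above the bench. The tunnel is 88 mm wide inside with 42 mm clear under the rods, so plaques on the board pass only lying flat. Two steel guide lips flare outward up to 22 mm in front of the mouth (about 100 mm apart at their tips).
- dryer_stop (a point): Centre of the tunnel's back wall (inner face), 215 mm in from the mouth, 10 mm above the bench: where the board's front edge is when fully home
- lever_axis (a point): Pivot of the toggle: x = 0, y = 185, z = 81 mm in the dryer's frame, in the top of the grey switch box (104 mm in x, 70 mm in y, top at z = 83 mm). The lever swings about the dryer's y direction through it; a yellow gate 30 mm high stands round it.
- lever (a joint): Locking toggle, angle in rad. 0 = off, leaning 0.5 rad from upright to the dryer's +x; 1.0 = on (its stop), leaning 0.5 rad to -x, over the green lamp's side. Its steel stem ends in a ball 80 mm from the axis. Locked at both ends by the collar; friction (about 1.5 N at the collar) keeps it where it is left. Short of about 0.95 the released collar cannot drop into its notch.
- collar (a joint): Red locking collar on the toggle's stem, lift in m along the stem: 0 = down (locked), 0.016 = fully raised. A spring pushes it down (2.5 N at rest, 4.5 N raised). It must be raised at least 11 mm, and held so, for the lever to swing past the yellow gate; released at either end it springs down and locks.
- collar_grip (a point): Centre of the red collar, where to pinch it: a square sleeve, 24 x 24 mm (flats facing the dryer's +y and -y, and across) and 28 mm long round the stem, 54 mm from the lever's axis when down (more by its lift when raised). Axis z runs up the stem; stem and ball end 27 mm above this point when the collar is down.
- board: Loose plywood drying board, 84 mm (its x) by 280 mm (y) by 10 mm thick, 0.3 to 0.6 kg, flat on the bench before the tunnel. Origin: centre of its underside. +y is the end that goes in. A dark wooden tab stands near the other end (y = -125 mm). The part from y = -75 to +140 mm goes under the heater: all plaques must lie on it (room for four in a row, 50 mm apart).
- board_front (a point): Middle of the board's leading (+y) edge, on its top face
- board_tab (a point): Where to pinch the board's upright tab: on its mid-plane, 46 mm above the underside and 10 mm below its top. The tab is 44 mm wide (board x) and 12 mm thick (board y)
- glue: White glue bottle, 44 mm across, 130 mm high, bystander. Origin: centre of its underside
- slip_pot: Terracotta pot, 84 mm across, 85 mm high, bystander. Origin: centre of its underside
- mould: White plaster mould block, 85 x 65 x 45 mm, bystander. Origin: centre of its underside
- plaque0: Terracotta relief plaque, 14 mm thick (its x) by 40 mm wide (its y) by 52 mm tall (its z), about 55 g, one broad face (+x) coated white with a small relief figure, the back (-x) bare brown. Starts balanced on a short edge on the bench; tips over when leaned 15 degrees. Origin: middle of that short edge. May be absent.
- plaque0_mid (a point): Centre of that plaque (26 mm from the short edge, mid-thickness), same axes
- plaque1: Terracotta relief plaque, 14 mm thick (its x) by 40 mm wide (its y) by 52 mm tall (its z), about 55 g, one broad face (+x) coated white with a small relief figure, the back (-x) bare brown. Starts balanced on a short edge on the bench; tips over when leaned 15 degrees. Origin: middle of that short edge. May be absent.
- plaque1_mid (a point): Centre of that plaque (26 mm from the short edge, mid-thickness), same axes
- plaque2: Terracotta relief plaque, 14 mm thick (its x) by 40 mm wide (its y) by 52 mm tall (its z), about 55 g, one broad face (+x) coated white with a small relief figure, the back (-x) bare brown. Starts balanced on a short edge on the bench; tips over when leaned 15 degrees. Origin: middle of that short edge. May be absent.
- plaque2_mid (a point): Centre of that plaque (26 mm from the short edge, mid-thickness), same axes
- plaque3: Terracotta relief plaque, 14 mm thick (its x) by 40 mm wide (its y) by 52 mm tall (its z), about 55 g, one broad face (+x) coated white with a small relief figure, the back (-x) bare brown. Starts balanced on a short edge on the bench; tips over when leaned 15 degrees. Origin: middle of that short edge. May be absent.
- plaque3_mid (a point): Centre of that plaque (26 mm from the short edge, mid-thickness), same axes
Things that resemble listed ones, but are neither listed nor needed, are in the scene too. What is shaped like the plaque2 but yellow is not meant.

How it is judged:
By the outcome, as a careful person would: the job done as asked, in the order asked, and still so for the second after the job is handed in, with the robot touching nothing.
Of plaque0, plaque1, plaque2, plaque3 only 3 to 4 are there at a start; the rules pass over those that are not, and their reading is None.
At some moment in a run one of board may be knocked a few centimetres aside while the robot is not near it.
Once in a run the grip may slacken for a moment while it holds something.
It also fails if it takes over 210 s, if anything falls off the work surface, if the arm or the gripper's body presses on something with over 40 N, if the wrist force passes 120 N, or if a joint passes its speed limit or range.

## Working session

There is one attempt and no reset: what is moved stays moved. The work goes in short steps, Python scripts to look and compute and a tool call to move; the robot and the scene stay as the last step left them, time stands still between calls to the robot, and variables do not carry over. Pictures are saved under pics/ and viewed, about 12 in all and at most 16, crops included, and the job is handed in when it is done.

Besides the shell and the picture viewer there is one more tool, called after "Emit:" by a JSON object that holds its "op" and its "data". arm_command: Moves the arm, as the interface text tells. Its arguments: {"type":"object","properties":{"plan":{"type":"array"},"grip_force":{"type":"number"}},"required":["plan"]}

```bash
ls; mkdir -p pics; cat > h.py <<'E'
import numpy as np, cv2
from rig import robot, optics, workorder
from scipy.spatial.transform import Rotation as R
def rot(ci):
    r=np.array(ci["rotation"],float)
    return r if r.shape==(3,3) else R.from_quat(r).as_matrix()
def cloud(name):
    img,d=optics.camera(name); ci=optics.camera_info(name); K=np.array(ci["mtx"])
    v,u=np.mgrid[0:400,0:640]
    c=np.stack([(u-K[0,2])/K[0,0]*d,(v-K[1,2])/K[1,1]*d,d],-1)
    P=c@rot(ci).T+np.array(ci["position"]); P[d==0]=np.nan
    return img,P
def st():
    o=robot.get_obs(); print({k:np.round(o[k],4).tolist() for k in ("time","q","position","tool_rot","ft_force","grip_width")})
E
python3 - <<'E'
from h import *
st()
for n in("top","side"):
    img,P=cloud(n); cv2.imwrite(f"pics/{n}0.png",img); np.save(n+"0.npy",P)
    ci=optics.camera_info(n); print(n,ci)
E
```

```text
pics
{'time': 0.0, 'q': [-1.4485, 0.5285, 1.4339, -0.0, 1.1814, -0.1785], 'position': [0.1851, -0.5961, 0.1826], 'tool_rot': [0.42, 0.5698, -0.4189, 0.5687], 'ft_force': [0.0841, 0.6043, -0.5769], 'grip_width': 0.087}
top {'mtx': array([[444.54754435,   0.        , 315.19627655],
       [  0.        , 444.54754435, 203.55953514],
       [  0.        ,   0.        ,   1.        ]]), 'position': array([ 0.44628529, -0.01485954,  1.30070111]), 'rotation': array([ 0.71524152, -0.69702352,  0.03646178, -0.03547277])}
side {'mtx': array([[491.56753715,   0.        , 314.02890209],
       [  0.        , 491.56753715, 207.12252137],
       [  0.        ,   0.        ,   1.        ]]), 'position': array([ 0.5023061 , -1.17788239,  1.0728851 ]), 'rotation': array([ 0.90167907, -0.03863452,  0.0123573 , -0.43049915])}
```

View pics/top0.png

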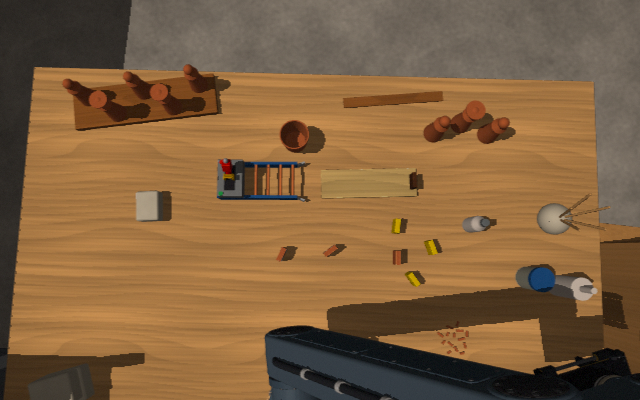

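View pics/side0.png

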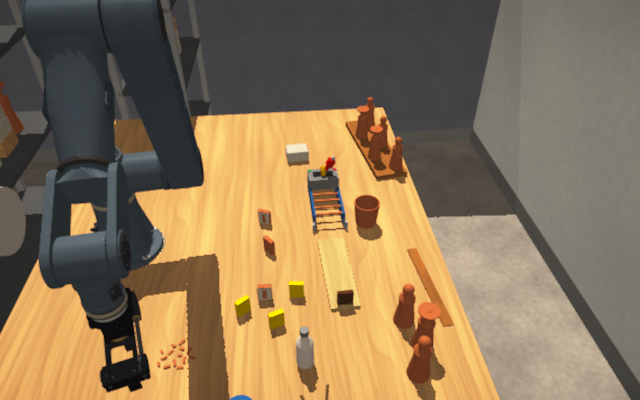

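The top view shows three terracotta plaques at (285,254), (333,250) and (399,257). The yellow lookalikes are at (399,226), (433,247) and (415,278). The board is near (368,183) with its tab at (415,181), the dryer near (260,180), the lever near (227,168), the pot at (295,136), the mould at (149,206) and the glue bottle at (477,224). Next I'll measure them.

```bash
cat > meas.py <<'E'
from h import *
def rects(img,P,mask,zlo,zhi,minpts=15):
    m=(mask&(P[...,2]>zlo)&(P[...,2]<zhi)).astype(np.uint8)
    n,l,s,c=cv2.connectedComponentsWithStats(m,connectivity=8)
    out=[]
    for i in range(1,n):
        if s[i,4]<minpts: continue
        p=P[l==i]; (cx,cy),(w,h),a=cv2.minAreaRect((p[:,:2]*1000).astype(np.float32))
        if w<h: w,h,a=h,w,a+90
        out.append((c[i].round(0),round(cx),round(cy),round(w),round(h),round(a%180,1),round(float(np.median(p[:,2]))*1000),int(s[i,4])))
    return out
def hsv(img): return cv2.cvtColor(img,cv2.COLOR_BGR2HSV)
E
python3 - <<'E'
from meas import *
img=cv2.imread("pics/top0.png");P=np.load("top0.npy")
print("bench z",np.nanmedian(P[300,200:250,2]), np.nanmedian(P[220,200:250,2]))
H=hsv(img); print(H[254,285],H[250,333],H[257,399],H[226,399])
print("standing z 30-65");[print(r) for r in rects(img,P,np.ones((400,640),bool),.030,.065)]
print("board");[print(r) for r in rects(img,P,np.ones((400,640),bool),.006,.014,200)]
s=cv2.imread("pics/side0.png"); c=s[200:335,225:325]; c=cv2.resize(c,None,fx=4,fy=4,interpolation=cv2.INTER_CUBIC)
d=s[150:235,295:355]; d=cv2.resize(d,None,fx=4.5,fy=4.5,interpolation=cv2.INTER_CUBIC)
o=np.zeros((540,400+d.shape[1],3),np.uint8); o[:,:400]=c; o[:d.shape[0],400:]=d; cv2.imwrite("pics/crop1.png",o)
E
```

```text
bench z -0.0001691315526590742 -0.00021621710519714732
[ 16 157  73] [ 10 198 156] [ 10 192 154] [ 24 255 172]
standing z 30-65
(array([199.,  85.]), 916, 334, 47, 29, 120.7, 48, 126)
(array([144.,  91.]), 892, 493, 46, 27, 136.7, 47, 130)
(array([86., 97.]), 870, 655, 48, 24, 146.6, 54, 103)
(array([174., 107.]), 847, 404, 47, 28, 138.1, 47, 119)
(array([118., 113.]), 827, 566, 48, 30, 157.8, 47, 138)
(array([461., 123.]), 823, -432, 48, 27, 43.4, 46, 126)
(array([433., 132.]), 793, -354, 48, 30, 50.4, 46, 115)
(array([488., 133.]), 794, -510, 48, 28, 31.0, 47, 135)
(array([293., 130.]), 778, 51, 71, 44, 100.2, 48, 137)
(array([296., 149.]), 734, 42, 58, 14, 106.0, 49, 25)
(array([268., 181.]), 639, 150, 228, 104, 91.2, 49, 837)
(array([414., 180.]), 650, -295, 44, 14, 1.3, 54, 98)
(array([148., 205.]), 558, 462, 84, 68, 2.1, 44, 715)
(array([551., 219.]), 550, -691, 89, 73, 4.5, 53, 477)
(array([468., 225.]), 527, -451, 41, 17, 6.5, 47, 65)
(array([397., 225.]), 518, -247, 40, 14, 172.7, 51, 89)
(array([432., 247.]), 460, -346, 40, 16, 18.4, 51, 103)
(array([330., 250.]), 444, -60, 39, 14, 128.9, 52, 75)
(array([281., 254.]), 430, 76, 40, 15, 156.8, 52, 81)
(array([397., 257.]), 429, -249, 40, 14, 0.1, 51, 87)
(array([525., 277.]), 381, -610, 62, 28, 179.9, 48, 129)
(array([413., 279.]), 370, -294, 40, 15, 37.6, 51, 94)
(array([558., 285.]), 364, -701, 59, 26, 171.9, 48, 130)
(array([ 79., 381.]), 83, 645, 144, 73, 66.9, 46, 360)
board
(array([367., 183.]), 644, -169, 278, 86, 93.3, 10, 2269)
```

View pics/crop1.png

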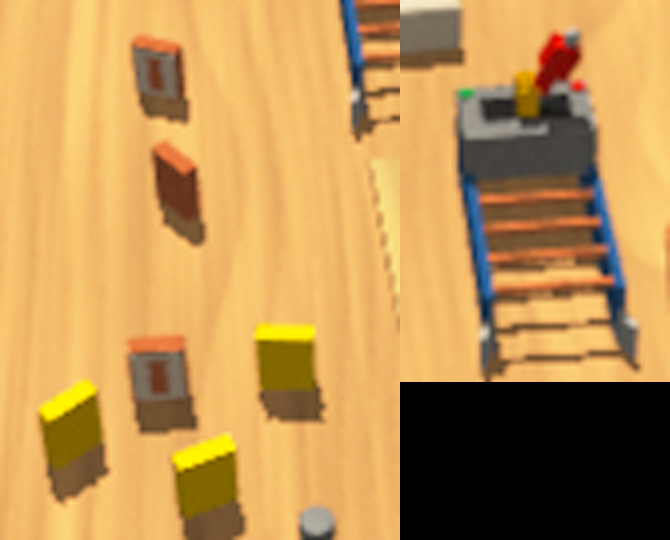

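Pixels A (281,254), B (330,250) and C (397,257) are the terracotta plaques. The crop shows white faces with a figure on A and C towards −y, and B's brown back facing the camera. The other three are yellow, so they are out. The collar is red at the +x end, which is off. 

Plan: push each plaque over with shut fingers high on its white face. Then pick it up lying flat by its 40 mm width and lay it on the board.

```bash
cat > plan.py <<'E'
import sys
from h import *
from scipy.spatial.transform import Slerp
def down(psi,tilt=None):
    p=np.radians(psi); Z=np.array([np.cos(p),np.sin(p),0]); X=np.array([0,0,-1.]); return R.from_matrix(np.stack([X,np.cross(Z,X),Z],1))
def seg(p0,r0,p1,r1,g,step=.058,ang=.17):
    dr=(r0.inv()*r1).magnitude(); n=max(1,int(np.ceil(max(np.linalg.norm(p1-p0)/step,dr/ang))))
    S=Slerp([0,1],R.concatenate([r0,r1])); rows=[]; p,r=p0,r0
    for k in range(1,n+1):
        q=p0+(p1-p0)*k/n; s=S(k/n); d=r.inv().apply(q-p)*100; a=(r.inv()*s).as_rotvec()
        rows.append([round(float(v),1) for v in d]+[round(float(v),2) for v in a]+[g]); p,r=q,s
    return rows
def go(*wps,show=True):
    """waypoints (x,y,z mm, psi deg or Rotation, grip cm[,step mm])"""
    o=robot.get_obs(); p=np.array(o["position"]); r=R.from_quat(o["tool_rot"])
    for w in wps:
        p1=np.array(w[:3])/1000.; r1=w[3] if isinstance(w[3],R) else down(w[3])
        rows=seg(p,r,p1,r1,w[4],(w[5] if len(w)>5 else 58)/1000.)
        print(len(rows),str(rows).replace(" ","")); p,r=p1,r1
E
python3 - <<'E'
from plan import *; from h import *
P=np.load("side0.npy"); o=robot.get_obs(); r=R.from_quat(o["tool_rot"]); t=(P.reshape(-1,3)-o["position"])@r.as_matrix()
for a in(-.03,-.06,-.08,-.10,-.13,-.16,-.2):
    m=(abs(t[:,0]-a)<.012)&(abs(t[:,1:]).max(1)<.15); print(a,m.sum(),np.nanpercentile(t[m],[1,99],axis=0)[:,1:].round(3).tolist() if m.sum() else "")
# A: white dir -113.2 ; jaw psi -23
wd=lambda a:np.array([np.cos(np.radians(a)),np.sin(np.radians(a))])
A=np.array([430,76]);s=A+38*wd(-113.2);e=A-4*wd(-113.2)
go((*s,150,-23,0),(*s,40,-23,0),(*e,40,-23,0,15),(*e,150,-23,0))
E
```

```text
-0.03 16 [[-0.012, -0.046], [0.008, 0.053]]
-0.06 90 [[-0.012, -0.046], [0.009, 0.055]]
-0.08 0 
-0.1 35 [[-0.035, 0.084], [0.03, 0.088]]
-0.13 610 [[-0.037, -0.08], [0.036, 0.095]]
-0.16 1287 [[-0.037, -0.082], [0.035, 0.096]]
-0.2 153 [[-0.037, -0.048], [0.036, 0.038]]
12 [[0.3,3.4,-4.5,-0.07,-0.0,-0.0,0],[0.3,3.7,-4.2,-0.07,-0.0,-0.0,0],[0.3,4.0,-4.0,-0.07,-0.0,-0.0,0],[0.3,4.3,-3.7,-0.07,-0.0,-0.0,0],[0.3,4.5,-3.3,-0.07,-0.0,-0.0,0],[0.3,4.8,-3.0,-0.07,-0.0,-0.0,0],[0.3,5.0,-2.7,-0.07,-0.0,-0.0,0],[0.3,5.2,-2.3,-0.07,-0.0,-0.0,0],[0.3,5.3,-1.9,-0.07,-0.0,-0.0,0],[0.3,5.4,-1.5,-0.07,-0.0,-0.0,0],[0.3,5.5,-1.1,-0.07,-0.0,-0.0,0],[0.3,5.6,-0.7,-0.07,-0.0,-0.0,0]]
2 [[5.5,0.0,0.0,0.0,0.0,0.0,0],[5.5,0.0,0.0,0.0,0.0,0.0,0]]
3 [[0.0,1.4,0.0,0.0,0.0,0.0,0],[0.0,1.4,0.0,0.0,0.0,0.0,0],[0.0,1.4,0.0,0.0,0.0,0.0,0]]
2 [[-5.5,0.0,0.0,0.0,0.0,0.0,0],[-5.5,0.0,0.0,0.0,0.0,0.0,0]]
```

Emit:
{"op": "arm_command", "data": {"plan": [[0.3, 3.4, -4.5, -0.07, 0, 0, 0], [0.3, 3.7, -4.2, -0.07, 0, 0, 0], [0.3, 4.0, -4.0, -0.07, 0, 0, 0], [0.3, 4.3, -3.7, -0.07, 0, 0, 0], [0.3, 4.5, -3.3, -0.07, 0, 0, 0], [0.3, 4.8, -3.0, -0.07, 0, 0, 0], [0.3, 5.0, -2.7, -0.07, 0, 0, 0], [0.3, 5.2, -2.3, -0.07, 0, 0, 0], [0.3, 5.3, -1.9, -0.07, 0, 0, 0], [0.3, 5.4, -1.5, -0.07, 0, 0, 0], [0.3, 5.5, -1.1, -0.07, 0, 0, 0], [0.3, 5.6, -0.7, -0.07, 0, 0, 0]]}}

```text
time: 1.6
position: [0.4225, 0.0542, 0.144]
tool_rot: [0.145, 0.691, -0.145, 0.693]
ft_force: [0.8, -0.6, -0.4]
grip_width: 0.0004
```

```bash
cat > nxt.py <<'E'
from plan import *
wd=lambda a:np.array([np.cos(np.radians(a)),np.sin(np.radians(a))])
E
python3 - <<'E'
from nxt import *
st()
A=np.array([430,76]);s=A+38*wd(-113.2);e=A-4*wd(-113.2)
go((*s,150,-23,0),(*s,40,-23,0),(*e,40,-23,0,15),(*e,150,-23,0))
E
```

```text
{'time': 1.6, 'q': [-0.1361, 0.3266, 1.9576, 0.0003, 0.8544, 0.2769], 'position': [0.4225, 0.0542, 0.144], 'tool_rot': [0.1452, 0.691, -0.1449, 0.6931], 'ft_force': [0.7807, -0.5735, -0.3556], 'grip_width': 0.0004}
1 [[-0.6,-1.5,-0.2,-0.01,0.0,-0.0,0]]
2 [[5.5,0.0,0.0,0.0,0.0,0.0,0],[5.5,0.0,0.0,0.0,0.0,0.0,0]]
3 [[0.0,1.4,0.0,0.0,0.0,0.0,0],[0.0,1.4,0.0,0.0,0.0,0.0,0],[0.0,1.4,0.0,0.0,0.0,0.0,0]]
2 [[-5.5,0.0,0.0,0.0,0.0,0.0,0],[-5.5,0.0,0.0,0.0,0.0,0.0,0]]
```

Emit:
{"op": "arm_command", "data": {"plan": [[-0.6, -1.5, -0.2, -0.01, 0, 0, 0], [0, 0, 0, 0, 0, 0, 0], [5.0, 0, 0, 0, 0, 0, 0], [5.5, 0, 0, 0, 0, 0, 0], [0, 0, 0, 0, 0, 0, 0]]}}

```text
time: 2.22
position: [0.4184, 0.0456, 0.0425]
tool_rot: [0.14, 0.691, -0.138, 0.696]
ft_force: [-0.7, -0.3, -0.2]
grip_width: 0.0006
```

```bash
python3 - <<'E'
from nxt import *
A=np.array([430,76]);s=A+38*wd(-113.2);e=A-4*wd(-113.2)
go((*e,40,-23,0,7),(*e,150,-23,0))
E
```

```text
6 [[0.0,0.6,-0.0,0.0,0.0,-0.0,0],[0.0,0.6,-0.0,0.0,0.0,-0.0,0],[0.0,0.6,-0.0,0.0,0.0,-0.0,0],[0.0,0.6,-0.0,0.0,0.0,-0.0,0],[0.0,0.6,-0.0,0.0,0.0,-0.0,0],[0.0,0.6,-0.0,0.0,0.0,-0.0,0]]
2 [[-5.5,0.0,0.0,0.0,0.0,0.0,0],[-5.5,0.0,0.0,0.0,0.0,0.0,0]]
```

Emit:
{"op": "arm_command", "data": {"plan": [[0, 0.6, 0, 0, 0, 0, 0], [0, 0.6, 0, 0, 0, 0, 0], [0, 0.6, 0, 0, 0, 0, 0], [0, 0.6, 0, 0, 0, 0, 0], [0, 0.6, 0, 0, 0, 0, 0], [0, 0.7, 0, 0, 0, 0, 0], [0, 0.5, 0, 0, 0, 0, 0], [0, 0, 0, 0, 0, 0, 0], [-5.5, 0, 0, 0, 0, 0, 0], [-5.5, 0, 0, 0, 0, 0, 0]]}}

```text
time: 3.48
position: [0.4348, 0.0864, 0.1569]
tool_rot: [0.14, 0.691, -0.139, 0.696]
ft_force: [0.1, -0.3, 0.0]
grip_width: 0.0008
```

```bash
python3 - <<'E'
from nxt import *
B=np.array([444,-60]);w=38.9;s=B+38*wd(w);e=B-4*wd(w)
go((*s,130,-51,0),(*s,40,-51,0),(*e,40,-51,0,7),(*e,150,-51,0))
E
```

```text
3 [[0.9,-3.3,2.8,0.16,0.0,-0.0,0],[0.9,-2.8,3.3,0.16,0.0,-0.0,0],[0.9,-2.2,3.7,0.16,0.0,-0.0,0]]
2 [[4.5,0.0,0.0,0.0,0.0,0.0,0],[4.5,0.0,0.0,0.0,0.0,0.0,0]]
6 [[0.0,-0.7,-0.0,0.0,0.0,0.0,0],[0.0,-0.7,-0.0,0.0,0.0,0.0,0],[0.0,-0.7,-0.0,0.0,0.0,0.0,0],[0.0,-0.7,-0.0,0.0,0.0,0.0,0],[0.0,-0.7,-0.0,0.0,0.0,0.0,0],[0.0,-0.7,-0.0,0.0,0.0,0.0,0]]
2 [[-5.5,0.0,-0.0,0.0,0.0,0.0,0],[-5.5,0.0,-0.0,0.0,0.0,0.0,0]]
```

Emit:
{"op": "arm_command", "data": {"plan": [[0.9, -3.3, 2.8, 0.16, 0, 0, 0], [0.9, -2.8, 3.3, 0.16, 0, 0, 0], [0.9, -2.2, 3.7, 0.16, 0, 0, 0], [0, 0, 0, 0, 0, 0, 0], [0, 0, 0, 0, 0, 0, 0]]}}

```text
time: 4.1
position: [0.4778, -0.0405, 0.134]
tool_rot: [0.307, 0.633, -0.303, 0.644]
ft_force: [0.5, 0.4, 0.1]
grip_width: 0.0004
```

```bash
python3 - <<'E'
from nxt import *
B=np.array([444,-60]);w=38.9;s=B+38*wd(w);e=B-4*wd(w)
go((*s,130,-51,0),(*s,40,-51,0),(*e,40,-51,0,7),(*e,150,-51,0))
E
```

```text
1 [[0.4,-0.1,-0.6,-0.0,0.01,-0.01,0]]
2 [[4.5,0.0,0.0,0.0,0.0,0.0,0],[4.5,0.0,0.0,0.0,0.0,0.0,0]]
6 [[0.0,-0.7,-0.0,0.0,0.0,0.0,0],[0.0,-0.7,-0.0,0.0,0.0,0.0,0],[0.0,-0.7,-0.0,0.0,0.0,0.0,0],[0.0,-0.7,-0.0,0.0,0.0,0.0,0],[0.0,-0.7,-0.0,0.0,0.0,0.0,0],[0.0,-0.7,-0.0,0.0,0.0,0.0,0]]
2 [[-5.5,0.0,-0.0,0.0,0.0,0.0,0],[-5.5,0.0,-0.0,0.0,0.0,0.0,0]]
```

Emit:
{"op": "arm_command", "data": {"plan": [[4.9, -0.1, -0.6, 0, 0.01, -0.01, 0], [4.5, 0, 0, 0, 0, 0, 0], [0, -0.7, 0, 0, 0, 0, 0], [0, -0.7, 0, 0, 0, 0, 0], [0, -0.7, 0, 0, 0, 0, 0], [0, -0.7, 0, 0, 0, 0, 0], [0, -0.7, 0, 0, 0, 0, 0], [0, -0.7, 0, 0, 0, 0, 0], [0, -0.3, 0, 0, 0, 0, 0], [0, 0, 0, 0, 0, 0, 0], [-5.5, 0, 0, 0, 0, 0, 0], [-5.5, 0, 0, 0, 0, 0, 0]]}}

```text
time: 5.6
position: [0.4355, -0.0635, 0.1517]
tool_rot: [0.303, 0.639, -0.302, 0.639]
ft_force: [1.3, -0.3, -0.3]
grip_width: 0.0003
```

```bash
python3 - <<'E'
from nxt import *
C=np.array([429,-249]);w=-90;s=C+38*wd(w);e=C-4*wd(w)
go((*s,150,0,0),(*s,40,0,0),(*e,40,0,0,7),(*e,150,0,0))
E
```

```text
6 [[0.0,-2.4,2.8,-0.15,-0.0,-0.0,0],[0.0,-2.8,2.4,-0.15,-0.0,-0.0,0],[0.0,-3.2,2.0,-0.15,-0.0,-0.0,0],[0.0,-3.4,1.5,-0.15,-0.0,-0.0,0],[0.0,-3.6,1.0,-0.15,-0.0,-0.0,0],[0.0,-3.7,0.4,-0.15,-0.0,-0.0,0]]
2 [[5.5,0.0,0.0,0.0,0.0,0.0,0],[5.5,0.0,0.0,0.0,0.0,0.0,0]]
6 [[0.0,0.7,0.0,0.0,0.0,0.0,0],[0.0,0.7,0.0,0.0,0.0,0.0,0],[0.0,0.7,0.0,0.0,0.0,0.0,0],[0.0,0.7,0.0,0.0,0.0,0.0,0],[0.0,0.7,0.0,0.0,0.0,0.0,0],[0.0,0.7,0.0,0.0,0.0,0.0,0]]
2 [[-5.5,0.0,0.0,0.0,0.0,0.0,0],[-5.5,0.0,0.0,0.0,0.0,0.0,0]]
```

Emit:
{"op": "arm_command", "data": {"plan": [[0, -2.4, 2.8, -0.15, 0, 0, 0], [0, -2.8, 2.4, -0.15, 0, 0, 0], [0, -3.2, 2.0, -0.15, 0, 0, 0], [0, -3.4, 1.5, -0.15, 0, 0, 0], [0, -3.6, 1.0, -0.15, 0, 0, 0], [0, -3.7, 0.4, -0.15, 0, 0, 0], [0, 0, 0, 0, 0, 0, 0], [0, 0, 0, 0, 0, 0, 0]]}}

```text
time: 6.6
position: [0.4376, -0.2931, 0.1558]
tool_rot: [-0.018, 0.703, 0.017, 0.711]
ft_force: [-0.4, 0.5, 0.3]
grip_width: 0.0007
```

```bash
python3 - <<'E'
from nxt import *
C=np.array([429,-249]);w=-90;s=C+38*wd(w);e=C-4*wd(w)
go((*s,150,0,0),(*s,40,0,0),(*e,40,0,0,7),(*e,150,0,0))
E
```

```text
1 [[0.6,0.7,-0.8,0.05,0.01,0.0,0]]
2 [[5.5,0.0,0.0,0.0,0.0,0.0,0],[5.5,0.0,0.0,0.0,0.0,0.0,0]]
6 [[0.0,0.7,0.0,0.0,0.0,0.0,0],[0.0,0.7,0.0,0.0,0.0,0.0,0],[0.0,0.7,0.0,0.0,0.0,0.0,0],[0.0,0.7,0.0,0.0,0.0,0.0,0],[0.0,0.7,0.0,0.0,0.0,0.0,0],[0.0,0.7,0.0,0.0,0.0,0.0,0]]
2 [[-5.5,0.0,0.0,0.0,0.0,0.0,0],[-5.5,0.0,0.0,0.0,0.0,0.0,0]]
```

Afterwards I'll retreat to the side, so the camera has a clear view.

Emit:
{"op": "arm_command", "data": {"plan": [[0.6, 0.7, -0.8, 0.05, 0.01, 0, 0], [5.5, 0, 0, 0, 0, 0, 0], [5.3, 0, 0, 0, 0, 0, 0], [0, 0.7, 0, 0, 0, 0, 0], [0, 0.7, 0, 0, 0, 0, 0], [0, 0.7, 0, 0, 0, 0, 0], [0, 0.7, 0, 0, 0, 0, 0], [0, 0.7, 0, 0, 0, 0, 0], [0, 0.7, 0, 0, 0, 0, 0], [0, 0.5, 0, 0, 0, 0, 0], [-5.5, 0, 0, 0, 0, 0, 6.5], [-5.5, 0, 0, 0, 0, 0, 6.5]]}}

```text
time: 8.1
position: [0.4301, -0.2294, 0.1547]
tool_rot: [-0.0, 0.707, -0.0, 0.707]
ft_force: [0.8, -0.2, 0.5]
grip_width: 0.013
```

Emit:
{"op": "arm_command", "data": {"plan": [[-2, -5, 0, 0, 0, 0, 6.5], [-2, -5, 0, 0, 0, 0, 6.5], [0, -5, 0, 0, 0, 0, 6.5], [0, -5, 0, 0, 0, 0, 6.5]]}}

```text
time: 8.6
position: [0.4322, -0.4315, 0.2018]
tool_rot: [-0.004, 0.705, -0.0, 0.709]
ft_force: [0.0, -0.0, -0.4]
grip_width: 0.0525
```

```bash
cat >> meas.py <<'E'
def scan(tag,view=False):
    img,P=cloud("top"); np.save(tag+".npy",P); cv2.imwrite(f"pics/{tag}.png",img)
    a=np.ones((400,640),bool); H=hsv(img)
    roi=(P[...,0]>.36)&(P[...,0]<.72)&(P[...,1]>-.42)&(P[...,1]<.3)
    y=(H[...,0]>18)&(H[...,0]<35)&(H[...,1]>215)
    print("lying/plaque tops z9-19"); [print(r) for r in rects(img,P,roi&~y&((H[...,1]<80)|(H[...,0]<14)),.009,.03,30)]
    print("tab");[print(r) for r in rects(img,P,roi,.045,.06,40)]
    print("board");[print(r) for r in rects(img,P,roi,.006,.014,300)]
    return img,P
E
python3 - <<'E'
from meas import *
st(); img,P=scan("s1")
c=img[140:300,240:440]; cv2.imwrite("pics/s1c.png",cv2.resize(c,None,fx=3,fy=3,interpolation=cv2.INTER_CUBIC))
E
```

```text
{'time': 8.6, 'q': [-0.9683, 0.4844, 1.4572, 0.0018, 1.1916, -0.9741], 'position': [0.4322, -0.4315, 0.2018], 'tool_rot': [-0.0039, 0.7049, -0.0003, 0.7093], 'ft_force': [0.0362, -0.045, -0.4027], 'grip_width': 0.0525}
lying/plaque tops z9-19
tab
(array([272., 179.]), 640, 114, 152, 102, 91.6, 49, 628)
(array([414., 180.]), 650, -294, 44, 13, 3.8, 55, 77)
(array([397., 225.]), 518, -248, 39, 14, 174.0, 52, 76)
(array([433., 247.]), 460, -347, 39, 15, 20.8, 52, 80)
(array([330., 250.]), 444, -60, 39, 13, 128.1, 52, 70)
(array([281., 254.]), 430, 77, 40, 14, 157.4, 52, 75)
(array([398., 258.]), 429, -249, 36, 13, 0.5, 52, 72)
(array([413., 278.]), 372, -293, 35, 14, 37.3, 52, 64)
board
(array([367., 183.]), 644, -169, 278, 86, 93.5, 10, 2266)
```

View pics/s1.png

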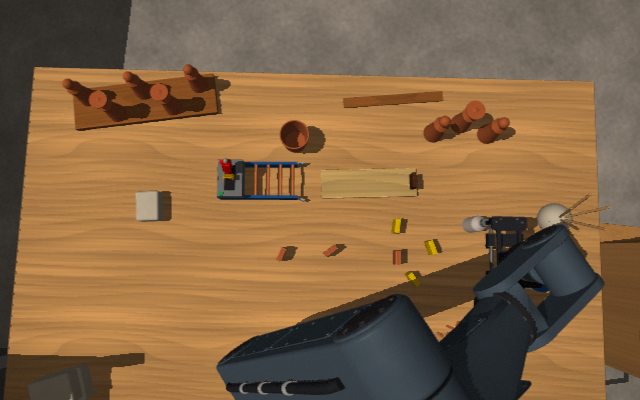

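The plaques at (281,254), (330,250) and (397,257) are all still standing, so the pushes passed over or short. I'll repeat on C, lower, checking the pose at each step.

```bash
python3 - <<'E'
from nxt import *
C=np.array([429,-249]);w=-90;s=C+40*wd(w);e=C-4*wd(w)
go((*s,120,0,0),(*s,28,0,0))
E
```

```text
3 [[2.7,5.1,-0.1,0.0,0.0,0.01,0],[2.7,5.1,-0.1,0.0,0.0,0.01,0],[2.7,5.1,-0.1,0.0,0.0,0.01,0]]
2 [[4.6,0.0,0.0,0.0,0.0,0.0,0],[4.6,0.0,0.0,0.0,0.0,0.0,0]]
```

Emit:
{"op": "arm_command", "data": {"plan": [[2.7, 4.7, -0.1, 0, 0, 0.01, 0], [2.7, 4.7, -0.1, 0, 0, 0, 0], [2.7, 4.7, -0.1, 0, 0, 0, 0], [0, 0, 0, 0, 0, 0, 0], [4, 0, 0, 0, 0, 0, 0], [4, 0, 0, 0, 0, 0, 0], [0, 0, 0, 0, 0, 0, 0], [0, 0, 0, 0, 0, 0, 0]]}}

```text
time: 9.65
position: [0.4337, -0.3054, 0.0374]
tool_rot: [-0.004, 0.702, -0.007, 0.712]
ft_force: [0.7, 1.1, -0.6]
grip_width: 0.0015
```

Emit:
{"op": "arm_command", "data": {"plan": [[0.8, 0, -0.4, 0, 0, 0, 0], [0, 0, 0, 0, 0, 0, 0], [0, 0.8, 0, 0, 0, 0, 0], [0, 0.8, 0, 0, 0, 0, 0], [0, 0.8, 0, 0, 0, 0, 0], [0, 0.8, 0, 0, 0, 0, 0], [0, 0.8, 0, 0, 0, 0, 0], [0, 0.8, 0, 0, 0, 0, 0], [0, 0.8, 0, 0, 0, 0, 0]]}}

```text
time: 10.78
position: [0.4318, -0.2478, 0.0317]
tool_rot: [-0.006, 0.7, -0.009, 0.714]
ft_force: [0.7, -0.6, 0.1]
grip_width: 0.0004
```

```bash
python3 - <<'E'
from meas import *
st(); i,_=cloud("side"); c=i[230:340,205:325]; cv2.imwrite("pics/sc2.png",cv2.resize(c,None,fx=5,fy=5,interpolation=cv2.INTER_CUBIC))
E
```

```text
{'time': 10.775, 'q': [-0.7448, 0.603, 1.8998, -0.0024, 0.6096, -0.7378], 'position': [0.4318, -0.2478, 0.0317], 'tool_rot': [-0.0056, 0.6998, -0.0091, 0.7143], 'ft_force': [0.6826, -0.6325, 0.0841], 'grip_width': 0.0004}
```

View pics/sc2.png

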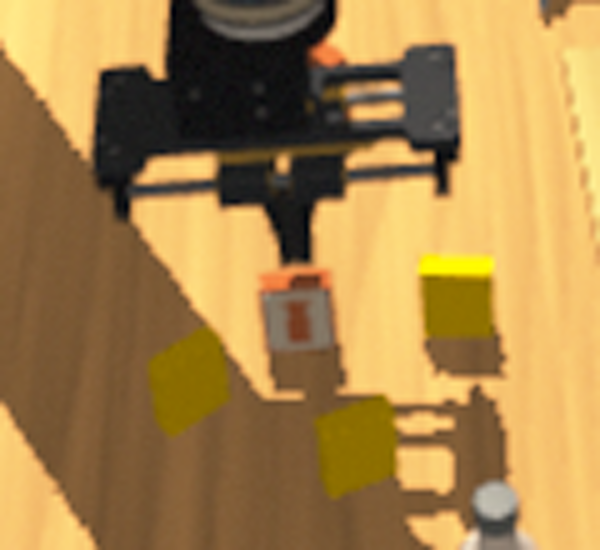

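```bash
python3 - <<'E'
from meas import *
for n in("side","top"):
    img,P=cloud(n); g=img.max(2)<70
    m=g&(abs(P[...,0]-.43)<.12)&(abs(P[...,1]+.25)<.12)&(P[...,2]>.025)&(P[...,2]<.16)
    p=P[m]; print(n,m.sum())
    for z in np.arange(.03,.16,.01):
        k=abs(p[:,2]-z)<.005
        if k.sum(): print(round(z,3),k.sum(),np.percentile(p[k],[2,98],axis=0)[:,:2].round(3).tolist())
E
```

```text
side 213
0.07 2 [[0.429, -0.254], [0.432, -0.251]]
0.08 13 [[0.421, -0.259], [0.435, -0.253]]
0.09 16 [[0.42, -0.26], [0.436, -0.253]]
0.1 17 [[0.421, -0.26], [0.436, -0.251]]
0.11 21 [[0.418, -0.261], [0.437, -0.252]]
0.12 19 [[0.416, -0.26], [0.431, -0.247]]
0.13 1 [[0.422, -0.255], [0.422, -0.255]]
0.14 1 [[0.344, -0.283], [0.344, -0.283]]
0.15 51 [[0.342, -0.286], [0.51, -0.273]]
top 16
0.15 8 [[0.442, -0.209], [0.508, -0.207]]
```

```bash
python3 - <<'E'
from meas import *
# start pose in side0
img=cv2.imread("pics/side0.png");P=np.load("side0.npy"); g=img.max(2)<80
pos=np.array([.1851,-.5961,.1826]); M=R.from_quat([.42,.5698,-.4189,.5687]).as_matrix()
t=((P-pos)@M); m=g&(abs(t[...,1:]).max(-1)<.1)&(t[...,0]<.12)&(t[...,0]>-.2)&(P[...,2]>.02)
p=t[m]
for x in np.arange(-.13,.1,.01):
    k=abs(p[:,0]-x)<.005
    if k.sum(): print(round(x,3),k.sum(),np.percentile(p[k],[2,98],axis=0)[:,1:].round(3).tolist())
E
```

```text
-0.13 270 [[-0.034, -0.073], [0.036, 0.093]]
-0.12 171 [[-0.037, -0.048], [0.034, 0.089]]
-0.11 37 [[-0.036, 0.085], [0.025, 0.088]]
-0.07 2 [[-0.006, 0.055], [0.004, 0.055]]
-0.06 42 [[-0.012, -0.045], [0.007, 0.055]]
-0.05 58 [[-0.012, -0.046], [0.008, 0.054]]
-0.04 10 [[-0.009, -0.045], [0.0, 0.052]]
```

Depth shows the real fingertips about 37 mm behind the reported TCP along the tool axis, the same now as at the start. The fingers therefore passed above the plaques. I'll apply that offset, push C, and find the offset exactly by touching the bench.

Emit:
{"op": "arm_command", "data": {"plan": [[0, -2.0, 0, 0.01, 0.02, 0, 0], [0, -2.0, 0, 0, 0, 0, 0], [0, -1.5, 0, 0, 0, 0, 0], [0, 0, 0, 0, 0, 0, 0], [1.6, 0, 0, 0, 0, 0, 0], [1.4, 0, 0, 0, 0, 0, 0], [0, 0, 0, 0, 0, 0, 0], [0, 0, 0, 0, 0, 0, 0]]}}

```text
time: 11.92
position: [0.4296, -0.3044, -0.0005]
tool_rot: [-0.001, 0.708, -0.011, 0.706]
ft_force: [-0.4, -0.2, 0.0]
grip_width: 0.0005
```

Emit:
{"op": "arm_command", "data": {"plan": [[1.2, 0, 0, 0, 0, 0, 0], [1.2, 0, 0, 0, 0, 0, 0], [0, 0, 0, 0, 0, 0, 0], [0.3, 0, 0, 0, 0, 0, 0], [0.3, 0, 0, 0, 0, 0, 0], [0, 0, 0, 0, 0, 0, 0]]}}

```text
time: 12.68
position: [0.43, -0.305, -0.0322]
tool_rot: [-0.001, 0.708, -0.011, 0.707]
ft_force: [0.3, -0.7, 1.3]
grip_width: 0.0005
```

Emit:
{"op": "arm_command", "data": {"plan": [[0.2, 0, 0, 0, 0, 0, 0], [0, 0, 0, 0, 0, 0, 0], [0.2, 0, 0, 0, 0, 0, 0]]}}

```text
time: 13.05
position: [0.4303, -0.3054, -0.0359]
tool_rot: [-0.002, 0.707, -0.012, 0.707]
ft_force: [-0.8, -0.4, 0.7]
grip_width: 0.0008
```

Emit:
{"op": "arm_command", "data": {"plan": [[0.2, 0, 0, 0, 0, 0, 0], [0.2, 0, 0, 0, 0, 0, 0]]}}

```text
time: 13.3
position: [0.4304, -0.3055, -0.0387]
tool_rot: [-0.002, 0.707, -0.012, 0.707]
ft_force: [-3.3, 3.3, 27.4]
grip_width: 0.0008
```

The fingertips touch the bench at a reported z of about −0.0375, so the tip offset is 37.5 mm. Next I push C with the tip at z ≈ 33 mm.

Emit:
{"op": "arm_command", "data": {"plan": [[-1.7, 0, 0, 0, 0, 0, 0], [-1.7, 0, 0, 0, 0, 0, 0], [0, 0, 0, 0, 0, 0, 0], [0, 0.9, 0, 0, 0, 0, 0], [0, 0.9, 0, 0, 0, 0, 0], [0, 0.8, 0, 0, 0, 0, 0], [0, 0.8, 0, 0, 0, 0, 0], [0, 0.8, 0, 0, 0, 0, 0], [0, 0.8, 0, 0, 0, 0, 0], [0, 0.8, 0, 0, 0, 0, 0], [0, 0, 0, 0, 0, 0, 0]]}}

```text
time: 14.68
position: [0.43, -0.2408, -0.0062]
tool_rot: [-0.001, 0.708, -0.01, 0.706]
ft_force: [-0.1, -0.3, -0.5]
grip_width: 0.0009
```

```bash
python3 - <<'E'
from meas import *
i,_=cloud("side"); c=i[230:340,205:325]; cv2.imwrite("pics/sc3.png",cv2.resize(c,None,fx=4,fy=4,interpolation=cv2.INTER_CUBIC))
from nxt import *
B=np.array([444,-60]);w=38.9;s=B+40*wd(w)
go((*s,80,-51,0),(*s,-5,-51,0))
E
```

```text
6 [[-1.5,3.4,0.7,0.15,0.0,0.0,0],[-1.5,3.5,0.2,0.15,0.0,0.0,0],[-1.5,3.5,-0.3,0.15,0.0,0.0,0],[-1.5,3.4,-0.8,0.15,0.0,0.0,0],[-1.5,3.3,-1.3,0.15,0.0,0.0,0],[-1.4,3.0,-1.8,0.15,0.0,0.0,0]]
2 [[4.3,0.0,0.0,0.0,0.0,0.0,0],[4.3,0.0,0.0,0.0,0.0,0.0,0]]
```

View pics/sc3.png

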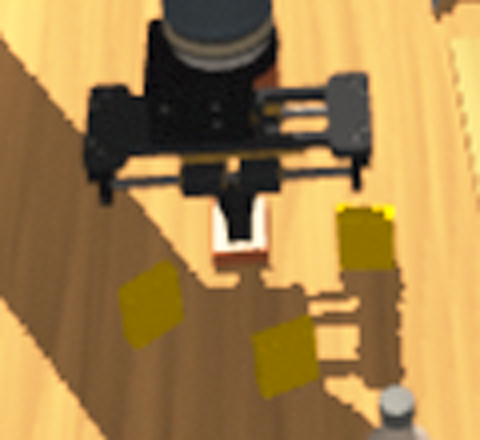

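C (crop (240,235)) now lies on its back with the white face up. On to B.

Emit:
{"op": "arm_command", "data": {"plan": [[-3, 0, 0, 0, 0, 0, 0], [-3, 2.0, 0.5, 0.1, 0, 0, 0], [-2, 3.5, 0.2, 0.15, 0, 0, 0], [-1, 3.5, -0.3, 0.15, 0, 0, 0], [0, 3.5, -0.8, 0.15, 0, 0, 0], [0, 3.5, -1.3, 0.15, 0, 0, 0], [0, 3.5, -1.8, 0.15, 0, 0, 0], [0, 0, 0, 0, 0, 0, 0], [0, 0, 0, 0, 0, 0, 0]]}}

```text
time: 15.85
position: [0.4799, -0.041, 0.0844]
tool_rot: [0.3, 0.632, -0.312, 0.642]
ft_force: [-0.3, 0.1, 0.3]
grip_width: 0.0005
```

```bash
python3 - <<'E'
from nxt import *
B=np.array([444,-60]);w=38.9;s=B+42*wd(w)
go((*s,80,-51,0),(*s,-5,-51,0))
E
```

```text
1 [[0.4,0.2,-0.8,-0.01,0.02,0.01,0]]
2 [[4.3,0.0,0.0,0.0,0.0,0.0,0],[4.3,0.0,0.0,0.0,0.0,0.0,0]]
```

Emit:
{"op": "arm_command", "data": {"plan": [[0.4, 0.2, -0.8, -0.01, 0.02, 0.01, 0], [4, 0, 0, 0, 0, 0, 0], [4, 0, 0, 0, 0, 0, 0], [0, 0, 0, 0, 0, 0, 0], [0, -0.8, 0, 0, 0, 0, 0], [0, -0.8, 0, 0, 0, 0, 0], [0, -0.8, 0, 0, 0, 0, 0], [0, -0.8, 0, 0, 0, 0, 0], [0, -0.8, 0, 0, 0, 0, 0], [0, -0.8, 0, 0, 0, 0, 0], [0, 0, 0, 0, 0, 0, 0]]}}

```text
time: 17.23
position: [0.4392, -0.0714, 0.0026]
tool_rot: [0.306, 0.635, -0.303, 0.641]
ft_force: [0.6, -0.6, 0.0]
grip_width: 0.0005
```

```bash
python3 - <<'E'
from nxt import *
A=np.array([430,76]);w=-113.2;s=A+42*wd(w);o=robot.get_obs()["position"]*np.array([1000,1000,0])
go((o[0],o[1],80,-51,0),(*s,80,-23,0),(*s,-5,-23,0))
E
```

```text
2 [[-3.9,0.0,0.0,-0.0,0.0,-0.0,0],[-3.9,0.0,0.0,-0.0,0.0,-0.0,0]]
3 [[0.0,1.6,-3.4,-0.16,0.0,0.0,0],[0.0,2.1,-3.1,-0.16,0.0,0.0,0],[0.0,2.6,-2.7,-0.16,0.0,0.0,0]]
2 [[4.2,0.0,0.0,0.0,0.0,0.0,0],[4.3,0.0,0.0,0.0,0.0,0.0,0]]
```

Emit:
{"op": "arm_command", "data": {"plan": [[-3.9, 0, 0, 0, 0, 0, 0], [-3.9, 0, 0, 0, 0, 0, 0], [0, 1.5, -3.4, -0.16, 0, 0, 0], [0, 2.0, -3.1, -0.16, 0, 0, 0], [0, 2.5, -2.7, -0.16, 0, 0, 0], [0, 0, 0, 0, 0, 0, 0], [0, 0, 0, 0, 0, 0, 0]]}}

```text
time: 18.1
position: [0.4117, 0.0373, 0.0825]
tool_rot: [0.14, 0.688, -0.139, 0.698]
ft_force: [-0.1, 0.0, -0.2]
grip_width: 0.0003
```

```bash
python3 - <<'E'
from nxt import *
A=np.array([430,76]);w=-113.2;s=A+42*wd(w)
go((*s,80,-23,0),(*s,-5,-23,0))
E
```

```text
1 [[0.3,0.1,0.2,0.0,0.01,-0.01,0]]
2 [[4.2,0.0,0.0,0.0,0.0,0.0,0],[4.3,0.0,0.0,0.0,0.0,0.0,0]]
```

Emit:
{"op": "arm_command", "data": {"plan": [[4.2, 0, 0.2, 0, 0.01, -0.01, 0], [4.2, 0, 0, 0, 0, 0, 0], [0, 0, 0, 0, 0, 0, 0], [0, 0, 0, 0, 0, 0, 0], [0, 0.8, 0, 0, 0, 0, 0], [0, 0.8, 0, 0, 0, 0, 0], [0, 0.8, 0, 0, 0, 0, 0], [0, 0.8, 0, 0, 0, 0, 0], [0, 0.8, 0, 0, 0, 0, 0], [0, 0.8, 0, 0, 0, 0, 0], [0, 0, 0, 0, 0, 0, 0]]}}

```text
time: 19.48
position: [0.4436, 0.0795, 0.0017]
tool_rot: [0.141, 0.686, -0.144, 0.7]
ft_force: [-0.5, 1.0, -0.1]
grip_width: 0.0007
```

Emit:
{"op": "arm_command", "data": {"plan": [[-4, 0, 0, 0, 0, 0, 6.5], [-4, 0, 0, 0, 0, 0, 6.5], [0, 2, 5, 0, 0, 0, 6.5], [0, 2, 5, 0, 0, 0, 6.5], [0, 2, 5, 0, 0, 0, 6.5], [0, 0, 0, 0, 0, 0, 6.5]]}}

```text
time: 20.23
position: [0.6044, 0.0757, 0.0849]
tool_rot: [0.14, 0.688, -0.145, 0.697]
ft_force: [-0.1, -0.3, 0.2]
grip_width: 0.0526
```

```bash
python3 - <<'E'
from meas import *
st(); img,P=scan("s3")
E
```

```text
{'time': 20.225, 'q': [-0.0537, 0.6254, 1.57, -0.0105, 0.9341, 0.3585], 'position': [0.6044, 0.0757, 0.0849], 'tool_rot': [0.1403, 0.6879, -0.1449, 0.6973], 'ft_force': [-0.1123, -0.2672, 0.1775], 'grip_width': 0.0526}
lying/plaque tops z9-19
(array([337., 260.]), 417, -82, 52, 40, 37.6, 14, 250)
(array([383., 257.]), 430, -215, 50, 37, 91.3, 14, 249)
tab
(array([408., 186.]), 629, -276, 43, 12, 1.3, 56, 74)
(array([397., 226.]), 519, -247, 40, 15, 173.4, 52, 77)
(array([432., 247.]), 460, -347, 41, 15, 23.2, 51, 81)
(array([413., 278.]), 372, -293, 36, 14, 37.7, 52, 64)
board
(array([361., 189.]), 624, -151, 281, 86, 91.5, 10, 2314)
```

View pics/s3.png

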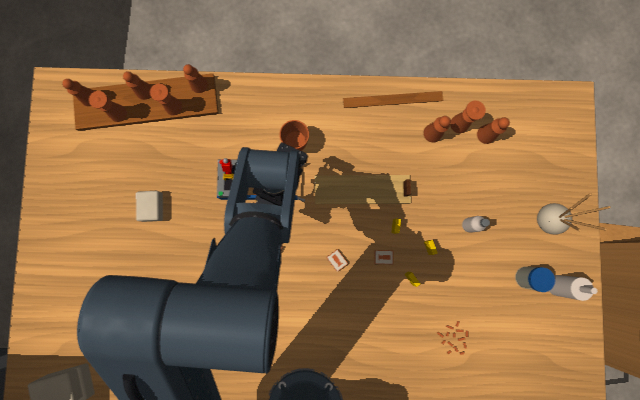

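Top view: B at (337,260) and C at (383,257) lie white up. A is hidden under the arm. The tab is now at (408,186), so the board has been knocked to (624,−151). There is no fourth plaque, and the area that was hidden at first shows only crumbs near (452,338). Pick B next.

```bash
python3 - <<'E'
from nxt import *
go((417,-82,50,-52.4,6.5,55))
E
```

```text
5 [[0.7,-4.4,-2.1,0.1,0.0,0.0,6.5],[0.7,-4.5,-1.7,0.1,0.0,0.0,6.5],[0.7,-4.7,-1.2,0.1,0.0,0.0,6.5],[0.7,-4.8,-0.7,0.1,0.0,0.0,6.5],[0.7,-4.8,-0.2,0.1,0.0,0.0,6.5]]
```

Emit:
{"op": "arm_command", "data": {"plan": [[0.7, -4.4, -2.1, 0.1, 0, 0, 6.5], [0.7, -4.5, -1.7, 0.1, 0, 0, 6.5], [0.7, -4.7, -1.2, 0.1, 0, 0, 6.5], [0.7, -4.8, -0.7, 0.1, 0, 0, 6.5], [0, -4.5, -0.2, 0.1, 0, 0, 6.5], [0, 0, 0, 0, 0, 0, 6.5], [0, 0, 0, 0, 0, 0, 6.5]], "grip_force": 20}}

```text
time: 21.15
position: [0.4014, -0.0783, 0.0547]
tool_rot: [0.312, 0.636, -0.316, 0.631]
ft_force: [0.2, -0.1, -0.1]
grip_width: 0.0651
```

```bash
python3 - <<'E'
from nxt import *; from meas import *
go((417,-82,50,-52.4,6.5,55),(417,-82,-34,-52.4,6.5,30)); scan("s4")
E
```

```text
1 [[0.5,1.0,1.2,-0.01,-0.0,0.01,6.5]]
3 [[2.8,0.0,0.0,0.0,0.0,0.0,6.5],[2.8,0.0,0.0,0.0,0.0,0.0,6.5],[2.8,0.0,0.0,0.0,0.0,0.0,6.5]]
lying/plaque tops z9-19
(array([271., 249.]), 444, 108, 52, 40, 66.7, 14, 246)
(array([384., 257.]), 430, -215, 50, 37, 91.5, 14, 217)
tab
(array([272., 179.]), 640, 116, 154, 102, 91.6, 50, 633)
(array([408., 187.]), 629, -276, 43, 12, 0.7, 56, 73)
(array([397., 226.]), 518, -247, 40, 14, 172.0, 52, 77)
(array([432., 247.]), 460, -346, 40, 16, 18.6, 52, 84)
(array([413., 278.]), 372, -293, 35, 15, 38.4, 52, 63)
board
(array([360., 189.]), 624, -152, 278, 86, 91.5, 10, 2325)
```

Emit:
{"op": "arm_command", "data": {"plan": [[0.5, 1.0, 1.2, -0.01, 0, 0.01, 6.5], [0, 0, 0, 0, 0, 0, 6.5], [2.5, 0, 0, 0, 0, 0, 6.5], [2.5, 0, 0, 0, 0, 0, 6.5], [2.2, 0, 0, 0, 0, 0, 6.5], [0, 0, 0, 0, 0, 0, 6.5], [0, 0, 0, 0, 0, 0, 6.5]]}}

```text
time: 22.08
position: [0.4247, -0.0801, -0.0246]
tool_rot: [0.308, 0.635, -0.306, 0.639]
ft_force: [0.6, 0.0, 0.9]
grip_width: 0.0648
```

Emit:
{"op": "arm_command", "data": {"plan": [[0.6, -0.7, -0.3, 0, 0, 0, 6.5], [0.2, 0, 0, 0, 0, 0, 6.5], [0, 0, 0, 0, 0, 0, 3.0], [0, 0, 0, 0, 0, 0, 3.0], [0, 0, 0, 0, 0, 0, 3.0], [0, 0, 0, 0, 0, 0, 3.0], [-3, 0, 0, 0, 0, 0, 3.0], [-5, 0, 0, 0, 0, 0, 3.0], [0, 0, 0, 0, 0, 0, 3.0]]}}

```text
time: 23.2
position: [0.4174, -0.0828, 0.0501]
tool_rot: [0.308, 0.634, -0.306, 0.64]
ft_force: [1.4, -0.5, -1.2]
grip_width: 0.0395
```

```bash
python3 - <<'E'
from nxt import *
go((623.5,-131,40,1.5,3.0,50))
E
```

```text
6 [[0.2,2.2,2.8,-0.15,0.0,-0.0,3.0],[0.2,1.7,3.1,-0.15,0.0,-0.0,3.0],[0.2,1.2,3.3,-0.15,0.0,-0.0,3.0],[0.2,0.7,3.5,-0.15,0.0,-0.0,3.0],[0.2,0.2,3.5,-0.15,0.0,-0.0,3.0],[0.2,-0.4,3.5,-0.15,0.0,-0.0,3.0]]
```

Emit:
{"op": "arm_command", "data": {"plan": [[0, 2.2, 2.8, -0.15, 0, 0, 3.0], [0, 1.7, 3.1, -0.15, 0, 0, 3.0], [0, 1.2, 3.3, -0.15, 0, 0, 3.0], [0, 0.7, 3.4, -0.15, 0, 0, 3.0], [0, 0.2, 3.4, -0.15, 0, 0, 3.0], [0, -0.4, 2.8, -0.13, 0, 0, 3.0], [0, 0, 0, 0, 0, 0, 3.0], [0, 0, 0, 0, 0, 0, 3.0]]}}

```text
time: 24.2
position: [0.6116, -0.1282, 0.0408]
tool_rot: [-0.0, 0.71, 0.005, 0.704]
ft_force: [-0.7, 0.1, -0.9]
grip_width: 0.0397
```

```bash
python3 - <<'E'
from nxt import *
go((623.5,-131,40,1.5,3.0,50),(623.5,-131,-22,1.5,3.0,50))
E
```

```text
1 [[0.1,-0.3,1.2,-0.02,-0.01,-0.01,3.0]]
2 [[3.1,0.0,0.0,0.0,0.0,0.0,3.0],[3.1,0.0,0.0,0.0,0.0,0.0,3.0]]
```

Emit:
{"op": "arm_command", "data": {"plan": [[0, -0.3, 1.2, -0.02, -0.01, -0.01, 3.0], [0, 0, 0, 0, 0, 0, 3.0], [2.6, 0, 0, 0, 0, 0, 3.0], [2.5, 0, 0, 0, 0, 0, 3.0], [0, 0, 0, 0, 0, 0, 3.0], [0, 0, 0, 0, 0, 0, 3.0]]}}

```text
time: 24.95
position: [0.6215, -0.1303, -0.0101]
tool_rot: [-0.01, 0.707, 0.009, 0.707]
ft_force: [-0.4, 0.5, -0.5]
grip_width: 0.0399
```

Emit:
{"op": "arm_command", "data": {"plan": [[0.6, 0, 0.1, 0, 0, 0, 3.0], [0.4, 0, 0, 0, 0, 0, 3.0], [0.1, 0, 0, 0, 0, 0, 3.0]]}}

```text
time: 25.32
position: [0.624, -0.1308, -0.0193]
tool_rot: [-0.011, 0.706, 0.008, 0.708]
ft_force: [-0.6, -0.6, -0.3]
grip_width: 0.0402
```

Emit:
{"op": "arm_command", "data": {"plan": [[0.2, 0, 0, 0, 0, 0, 3.0], [0.1, 0, 0, 0, 0, 0, 3.0]]}}

```text
time: 25.58
position: [0.6243, -0.131, -0.0212]
tool_rot: [-0.011, 0.706, 0.008, 0.709]
ft_force: [-3.0, 0.4, 8.2]
grip_width: 0.0398
```

Contact made (8 N). Release, rise, and move on to C.

Emit:
{"op": "arm_command", "data": {"plan": [[0, 0, 0, 0, 0, 0, 6.5], [0, 0, 0, 0, 0, 0, 6.5], [0, 0, 0, 0, 0, 0, 6.5], [-4, 0, 0, 0, 0, 0, 6.5], [-4, 0, 0, 0, 0, 0, 6.5], [0, 0, 0, 0, 0, 0, 6.5]]}}

```text
time: 26.32
position: [0.6238, -0.1306, 0.0596]
tool_rot: [-0.011, 0.706, 0.008, 0.708]
ft_force: [-0.2, 0.9, -0.7]
grip_width: 0.0648
```

```bash
python3 - <<'E'
from nxt import *
go((430,-215,55,1.4,6.5,50),(430,-215,-26,1.4,6.5,28))
E
```

```text
5 [[0.1,-1.6,-3.9,0.0,0.0,0.0,6.5],[0.1,-1.6,-3.9,0.0,0.0,0.0,6.5],[0.1,-1.6,-3.9,0.0,0.0,0.0,6.5],[0.1,-1.6,-3.9,0.0,0.0,0.0,6.5],[0.1,-1.6,-3.9,0.0,0.0,0.0,6.5]]
3 [[2.7,0.0,0.0,0.0,0.0,0.0,6.5],[2.7,0.0,0.0,0.0,0.0,0.0,6.5],[2.7,0.0,0.0,0.0,0.0,0.0,6.5]]
```

Emit:
{"op": "arm_command", "data": {"plan": [[0.1, -1.6, -3.9, 0, 0, 0, 6.5], [0.1, -1.6, -3.9, 0, 0, 0, 6.5], [0.1, -1.6, -3.9, 0, 0, 0, 6.5], [0.1, -1.6, -3.9, 0, 0, 0, 6.5], [0.1, -1.3, -2.9, 0, 0, 0, 6.5], [0, 0, 0, 0, 0, 0, 6.5], [0, 0, 0, 0, 0, 0, 6.5]]}}

```text
time: 27.2
position: [0.4341, -0.2123, 0.0489]
tool_rot: [-0.01, 0.708, 0.01, 0.706]
ft_force: [0.2, -0.6, -0.2]
grip_width: 0.0649
```

```bash
python3 - <<'E'
from nxt import *; from meas import *
go((430,-215,55,1.4,6.5,50),(430,-215,-26,1.4,6.5,28));scan("s5")
E
```

```text
1 [[-0.6,-0.3,-0.4,0.0,-0.0,-0.0,6.5]]
3 [[2.7,0.0,0.0,0.0,0.0,0.0,6.5],[2.7,0.0,0.0,0.0,0.0,0.0,6.5],[2.7,0.0,0.0,0.0,0.0,0.0,6.5]]
lying/plaque tops z9-19
(array([356., 189.]), 624, -132, 53, 38, 91.0, 24, 247)
(array([271., 249.]), 443, 108, 52, 40, 66.7, 14, 241)
tab
(array([271., 180.]), 640, 114, 152, 102, 91.5, 50, 662)
(array([408., 186.]), 629, -276, 44, 13, 0.2, 55, 77)
(array([432., 246.]), 460, -346, 39, 15, 17.9, 51, 68)
board
(array([361., 189.]), 625, -151, 281, 84, 91.5, 10, 2076)
```

B is on the board at (624,−132), which is where it was meant to go. Grasp C.

Emit:
{"op": "arm_command", "data": {"plan": [[2.0, -0.3, -0.4, 0, 0, 0, 6.5], [2.7, 0, 0, 0, 0, 0, 6.5], [2.3, 0, 0, 0, 0, 0, 6.5], [0, 0, 0, 0, 0, 0, 6.5], [0, 0, 0, 0, 0, 0, 6.5]]}}

```text
time: 27.88
position: [0.437, -0.2151, -0.0227]
tool_rot: [-0.014, 0.706, 0.011, 0.708]
ft_force: [0.2, -0.2, 0.5]
grip_width: 0.0648
```

Emit:
{"op": "arm_command", "data": {"plan": [[0.7, 0, -0.7, 0, 0, 0, 6.5], [0.3, 0, 0, 0, 0, 0, 6.5], [0, 0, 0, 0, 0, 0, 3.0], [0, 0, 0, 0, 0, 0, 3.0], [0, 0, 0, 0, 0, 0, 3.0], [0, 0, 0, 0, 0, 0, 3.0], [-3, 0, 0, 0, 0, 0, 3.0], [-5, 0, 0, 0, 0, 0, 3.0], [0, 0, 0, 0, 0, 0, 3.0]]}}

```text
time: 29.0
position: [0.4304, -0.2158, 0.05]
tool_rot: [-0.015, 0.705, 0.011, 0.709]
ft_force: [-0.5, 0.2, 0.3]
grip_width: 0.0395
```

```bash
python3 - <<'E'
from nxt import *
go((625.5,-192,48,1.5,3.0,50))
E
```

```text
4 [[0.1,0.4,4.9,0.0,0.0,0.0,3.0],[0.1,0.4,4.9,0.0,0.0,0.0,3.0],[0.1,0.4,4.9,0.0,0.0,0.0,3.0],[0.1,0.5,4.9,0.0,0.0,0.0,3.0]]
```

Emit:
{"op": "arm_command", "data": {"plan": [[0, 0.4, 4.9, 0, 0, 0, 3.0], [0, 0.4, 4.9, 0, 0, 0, 3.0], [0, 0.4, 4.9, 0, 0, 0, 3.0], [0, 0.5, 3.9, 0, 0, 0, 3.0], [0, 0, 0, 0, 0, 0, 3.0], [0, 0, 0, 0, 0, 0, 3.0]]}}

```text
time: 29.75
position: [0.6154, -0.1889, 0.0437]
tool_rot: [-0.012, 0.709, 0.012, 0.705]
ft_force: [-0.1, 0.5, -0.2]
grip_width: 0.0396
```

```bash
python3 - <<'E'
from nxt import *
go((625.5,-192,48,1.5,3.0,50))
E
```

```text
1 [[-0.4,-0.3,1.0,0.01,-0.0,-0.0,3.0]]
```

Emit:
{"op": "arm_command", "data": {"plan": [[0, -0.3, 1.0, 0.01, 0, 0, 3.0], [2.5, 0, 0, 0, 0, 0, 3.0], [2.8, 0, 0, 0, 0, 0, 3.0], [0, 0, 0, 0, 0, 0, 3.0], [0, 0, 0, 0, 0, 0, 3.0]]}}

```text
time: 30.38
position: [0.6236, -0.194, -0.01]
tool_rot: [-0.006, 0.709, 0.007, 0.705]
ft_force: [0.6, -0.9, 0.5]
grip_width: 0.0395
```

Emit:
{"op": "arm_command", "data": {"plan": [[0.6, 0.1, 0.2, 0, 0, 0, 3.0], [0.4, 0, 0, 0, 0, 0, 3.0], [0.2, 0, 0, 0, 0, 0, 3.0], [0, 0, 0, 0, 0, 0, 3.0]]}}

```text
time: 30.88
position: [0.6273, -0.1939, -0.02]
tool_rot: [-0.007, 0.708, 0.006, 0.707]
ft_force: [0.0, -0.2, -0.3]
grip_width: 0.0395
```

Emit:
{"op": "arm_command", "data": {"plan": [[0.2, 0, 0, 0, 0, 0, 3.0], [0, 0, 0, 0, 0, 0, 6.5], [0, 0, 0, 0, 0, 0, 6.5], [0, 0, 0, 0, 0, 0, 6.5], [-4, 0, 0, 0, 0, 0, 6.5], [-4, 0, 0, 0, 0, 0, 6.5], [0, 0, 0, 0, 0, 0, 6.5]]}}

```text
time: 31.75
position: [0.6274, -0.1937, 0.0597]
tool_rot: [-0.007, 0.708, 0.006, 0.706]
ft_force: [-0.5, -0.3, -0.7]
grip_width: 0.0652
```

```bash
python3 - <<'E'
from nxt import *
go((443.5,108,55,-23.3,6.5,50))
E
```

```text
8 [[0.1,3.8,-2.2,0.05,-0.0,0.0,6.5],[0.1,3.7,-2.4,0.05,-0.0,0.0,6.5],[0.1,3.6,-2.6,0.05,-0.0,0.0,6.5],[0.1,3.4,-2.8,0.05,-0.0,0.0,6.5],[0.1,3.3,-3.0,0.05,-0.0,0.0,6.5],[0.1,3.1,-3.2,0.05,-0.0,0.0,6.5],[0.1,2.9,-3.3,0.05,-0.0,0.0,6.5],[0.1,2.7,-3.5,0.05,-0.0,0.0,6.5]]
```

Emit:
{"op": "arm_command", "data": {"plan": [[0.1, 3.8, -2.2, 0.05, 0, 0, 6.5], [0.1, 3.7, -2.4, 0.05, 0, 0, 6.5], [0.1, 3.6, -2.6, 0.05, 0, 0, 6.5], [0.1, 3.4, -2.8, 0.05, 0, 0, 6.5], [0.1, 3.3, -3.0, 0.05, 0, 0, 6.5], [0.1, 3.1, -3.2, 0.05, 0, 0, 6.5], [0.1, 2.9, -3.3, 0.05, 0, 0, 6.5], [0.1, 2.0, -2.7, 0.05, 0, 0, 6.5], [0, 0, 0, 0, 0, 0, 6.5], [0, 0, 0, 0, 0, 0, 6.5]]}}

```text
time: 33.0
position: [0.4365, 0.1058, 0.0438]
tool_rot: [0.138, 0.698, -0.141, 0.688]
ft_force: [1.2, -0.3, -0.9]
grip_width: 0.0651
```

```bash
python3 - <<'E'
from nxt import *; from meas import *
go((443.5,108,55,-23.3,6.5,50));scan("s6")
E
```

```text
1 [[-1.1,0.5,0.5,0.01,-0.01,0.01,6.5]]
lying/plaque tops z9-19
(array([377., 188.]), 628, -194, 52, 39, 91.4, 25, 260)
(array([356., 189.]), 624, -133, 53, 38, 91.3, 24, 250)
tab
(array([272., 180.]), 639, 117, 157, 103, 91.3, 50, 641)
(array([408., 187.]), 629, -276, 43, 12, 2.3, 55, 77)
(array([397., 225.]), 518, -248, 39, 14, 173.8, 52, 77)
(array([432., 247.]), 461, -346, 40, 15, 20.0, 52, 82)
(array([413., 278.]), 372, -293, 35, 15, 36.5, 52, 63)
board
(array([359., 189.]), 624, -152, 279, 88, 92.1, 10, 1891)
```

Emit:
{"op": "arm_command", "data": {"plan": [[2.0, 0.5, 0.5, 0.01, -0.01, 0.01, 6.5], [2.5, 0, 0, 0, 0, 0, 6.5], [2.0, 0, 0, 0, 0, 0, 6.5], [0, 0, 0, 0, 0, 0, 6.5], [0, 0, 0, 0, 0, 0, 6.5]]}}

```text
time: 33.67
position: [0.4501, 0.1037, -0.023]
tool_rot: [0.148, 0.69, -0.144, 0.694]
ft_force: [0.5, -0.4, 0.0]
grip_width: 0.0647
```

```bash
python3 - <<'E'
from nxt import *
go((443.5,108,-33.5,-23.3,6.5,50))
E
```

```text
1 [[1.1,0.1,-0.8,-0.01,0.0,-0.01,6.5]]
```

Emit:
{"op": "arm_command", "data": {"plan": [[0.7, 0.1, -0.8, 0, 0, 0, 6.5], [0.3, 0, 0, 0, 0, 0, 6.5], [0, 0, 0, 0, 0, 0, 3.0], [0, 0, 0, 0, 0, 0, 3.0], [0, 0, 0, 0, 0, 0, 3.0], [0, 0, 0, 0, 0, 0, 3.0], [-3, 0, 0, 0, 0, 0, 3.0], [-5, 0, 0, 0, 0, 0, 3.0], [0, 0, 0, 0, 0, 0, 3.0]]}}

```text
time: 34.8
position: [0.4434, 0.1076, 0.0495]
tool_rot: [0.148, 0.689, -0.144, 0.695]
ft_force: [0.1, -0.2, -0.5]
grip_width: 0.0397
```

```bash
python3 - <<'E'
from nxt import *
go((622,-70,48,1.5,3.0,50))
E
```

```text
6 [[0.0,-1.5,3.9,-0.07,0.0,-0.0,3.0],[0.0,-1.8,3.8,-0.07,0.0,-0.0,3.0],[0.0,-2.1,3.7,-0.07,0.0,-0.0,3.0],[0.0,-2.3,3.5,-0.07,0.0,-0.0,3.0],[0.0,-2.6,3.3,-0.07,0.0,-0.0,3.0],[0.0,-2.8,3.1,-0.07,0.0,-0.0,3.0]]
```

Emit:
{"op": "arm_command", "data": {"plan": [[0, -1.5, 3.9, -0.07, 0, 0, 3.0], [0, -1.8, 3.8, -0.07, 0, 0, 3.0], [0, -2.1, 3.7, -0.07, 0, 0, 3.0], [0, -2.3, 3.5, -0.07, 0, 0, 3.0], [0, -2.6, 3.3, -0.07, 0, 0, 3.0], [0, -2.1, 2.3, -0.07, 0, 0, 3.0], [0, 0, 0, 0, 0, 0, 3.0], [0, 0, 0, 0, 0, 0, 3.0]]}}

```text
time: 35.8
position: [0.6108, -0.0664, 0.0405]
tool_rot: [-0.004, 0.709, 0.009, 0.705]
ft_force: [0.0, 0.4, -0.5]
grip_width: 0.0398
```

```bash
python3 - <<'E'
from nxt import *
go((622,-70,48,1.5,3.0,50))
E
```

```text
1 [[-0.8,-0.4,1.1,-0.01,-0.01,-0.01,3.0]]
```

Emit:
{"op": "arm_command", "data": {"plan": [[0, -0.4, 1.1, -0.01, -0.01, -0.01, 3.0], [2.4, 0, 0, 0, 0, 0, 3.0], [2.4, 0, 0, 0, 0, 0, 3.0], [0, 0, 0, 0, 0, 0, 3.0], [0, 0, 0, 0, 0, 0, 3.0]]}}

```text
time: 36.42
position: [0.6214, -0.066, -0.008]
tool_rot: [-0.013, 0.706, 0.011, 0.708]
ft_force: [0.4, -0.3, -0.0]
grip_width: 0.0398
```

Emit:
{"op": "arm_command", "data": {"plan": [[0.6, -0.4, 0, 0, 0, 0, 3.0], [0.5, 0, 0, 0, 0, 0, 3.0], [0.2, 0, 0, 0, 0, 0, 3.0], [0.1, 0, 0, 0, 0, 0, 3.0]]}}

```text
time: 36.92
position: [0.6232, -0.0706, -0.0204]
tool_rot: [-0.013, 0.704, 0.011, 0.71]
ft_force: [0.9, -0.1, -0.0]
grip_width: 0.0395
```

Emit:
{"op": "arm_command", "data": {"plan": [[0.1, 0, 0, 0, 0, 0, 3.0], [0, 0, 0, 0, 0, 0, 6.0], [0, 0, 0, 0, 0, 0, 6.0], [0, 0, 0, 0, 0, 0, 6.0], [-4, 0, 0, 0, 0, 0, 6.0], [-4, 0, 0, 0, 0, 0, 6.0], [-1, 0, 0, 0, 0, 0, 6.0]]}}

```text
time: 37.8
position: [0.6217, -0.0702, 0.0694]
tool_rot: [-0.013, 0.705, 0.011, 0.709]
ft_force: [-0.2, 0.1, 0.0]
grip_width: 0.0596
```

```bash
python3 - <<'E'
from nxt import *
go((629,-276,70,-88.5,4.0,40))
E
```

```text
10 [[-0.0,-2.1,0.0,0.16,0.0,-0.0,4.0],[0.0,-2.0,0.3,0.16,0.0,-0.0,4.0],[0.0,-2.0,0.6,0.16,0.0,-0.0,4.0],[0.0,-1.8,0.9,0.16,0.0,-0.0,4.0],[-0.0,-1.7,1.2,0.16,0.0,-0.0,4.0],[-0.0,-1.4,1.5,0.16,0.0,-0.0,4.0],[-0.0,-1.2,1.7,0.16,0.0,-0.0,4.0],[-0.0,-0.9,1.8,0.16,0.0,-0.0,4.0],[-0.0,-0.6,2.0,0.16,0.0,-0.0,4.0],[-0.0,-0.3,2.0,0.16,0.0,-0.0,4.0]]
```

Emit:
{"op": "arm_command", "data": {"plan": [[0, -2.1, 0, 0.16, 0, 0, 4.0], [0, -2.0, 0.3, 0.16, 0, 0, 4.0], [0, -2.0, 0.6, 0.16, 0, 0, 4.0], [0, -1.8, 0.9, 0.16, 0, 0, 4.0], [0, -1.7, 1.2, 0.16, 0, 0, 4.0], [0, -1.4, 1.5, 0.16, 0, 0, 4.0], [0, -1.2, 1.7, 0.16, 0, 0, 4.0], [0, -0.9, 1.8, 0.16, 0, 0, 4.0], [0, -0.6, 2.0, 0.16, 0, 0, 4.0], [0, -0.3, 1.5, 0.12, 0, 0, 4.0], [0, 0, 0, 0, 0, 0, 4.0], [0, 0, 0, 0, 0, 0, 4.0]]}}

```text
time: 39.3
position: [0.6142, -0.2722, 0.0583]
tool_rot: [0.5, 0.503, -0.502, 0.495]
ft_force: [-0.3, 1.0, 1.6]
grip_width: 0.04
```

```bash
python3 - <<'E'
from nxt import *; from meas import *
go((629,-276,30,-88.5,4.0,40));scan("s7");img,P=cloud("side"); m=P[...,1]; 
c=img[160:330,270:390]; cv2.imwrite("pics/s7c.png",cv2.resize(c,None,fx=3.5,fy=3.5,interpolation=cv2.INTER_CUBIC))
E
```

```text
1 [[2.8,1.5,0.4,-0.03,-0.01,0.01,4.0]]
lying/plaque tops z9-19
(array([375., 188.]), 628, -186, 39, 38, 0.7, 24, 193)
(array([335., 189.]), 623, -71, 52, 39, 91.4, 24, 247)
(array([356., 189.]), 624, -131, 54, 38, 90.5, 24, 250)
tab
(array([271., 180.]), 640, 114, 152, 102, 91.5, 50, 665)
board
(array([348., 189.]), 626, -123, 225, 87, 91.2, 10, 1047)
```

View pics/s7.png

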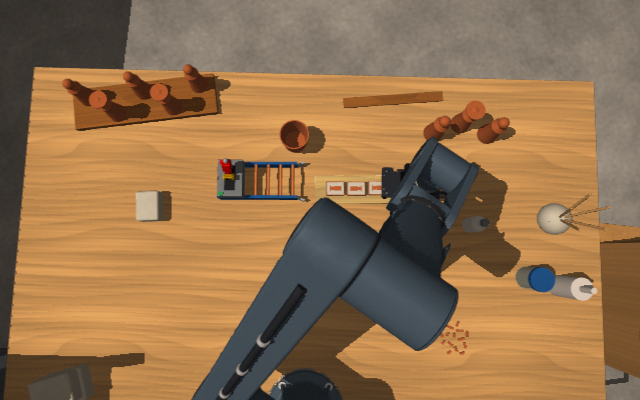

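The three plaques lie white up in a row on the board at (335,189), (356,189) and (376,188). The gripper is above the tab. Lower and pinch it.

Emit:
{"op": "arm_command", "data": {"plan": [[0, 1.4, 0.4, -0.03, -0.01, 0.01, 4.0], [0, 0, 0, 0, 0, 0, 4.0], [2.2, 0, 0, 0, 0, 0, 4.0], [0, 0, 0, 0, 0, 0, 4.0], [0, 0, 0, 0, 0, 0, 4.0]]}}

```text
time: 40.02
position: [0.6315, -0.275, 0.0376]
tool_rot: [0.491, 0.506, -0.492, 0.51]
ft_force: [0.6, -0.6, 0.3]
grip_width: 0.0399
```

```bash
python3 - <<'E'
from nxt import *
go((629,-276,-7,-88.5,4.0,20))
E
```

```text
3 [[1.5,-0.1,0.0,0.0,0.0,-0.0,4.0],[1.5,-0.1,0.0,0.0,0.0,-0.0,4.0],[1.5,-0.1,0.0,0.0,0.0,-0.0,4.0]]
```

Emit:
{"op": "arm_command", "data": {"plan": [[1.5, -0.2, 0, 0, 0, 0, 4.0], [1.5, 0, 0, 0, 0, 0, 4.0], [1.2, 0, 0, 0, 0, 0, 4.0], [0, 0, 0, 0, 0, 0, 0.5], [0, 0, 0, 0, 0, 0, 0.5], [0, 0, 0, 0, 0, 0, 0.5], [0, 0, 0, 0, 0, 0, 0.5]], "grip_force": 25}}

```text
time: 40.9
position: [0.6301, -0.276, -0.0063]
tool_rot: [0.491, 0.505, -0.492, 0.511]
ft_force: [-0.5, -1.6, -2.0]
grip_width: 0.012
```

```bash
python3 - <<'E'
from meas import *
img=cv2.imread("pics/s1.png");P=np.load("s1.npy");H=hsv(img)
b=(H[...,0]>100)&(H[...,0]<125)&(H[...,1]>120)&(P[...,2]>.04)&(P[...,2]<.056)&(P[...,0]>.55)&(P[...,0]<.72)&(P[...,1]>.02)&(P[...,1]<.3)
n,l,s,c=cv2.connectedComponentsWithStats(b.astype(np.uint8))
for i in range(1,n):
    if s[i,4]<20: continue
    p=P[l==i]; q=np.polyfit(p[:,1],p[:,0],1); print(c[i],s[i,4],"x=%.4f%+.4f*y"%(q[1],q[0]),p[:,1].min(),p[:,1].max(), p[:,0].min(),p[:,0].max())
# all points high 45-55 by y: x extents
m=(P[...,2]>.044)&(P[...,2]<.056)&(P[...,0]>.55)&(P[...,0]<.72)
for y in(.0,.01,.02,.03,.04,.05,.07,.1,.13):
    k=m&(abs(P[...,1]-y)<.004); 
    if k.any(): print(y,k.sum(),P[k][:,0].min().round(3),P[k][:,0].max().round(3))
E
```

```text
[270.97810219 162.97080292] 137 x=0.6907-0.0301*y 0.04271639866063218 0.18845730030918745 0.6820849642076693 0.6917736054022992
[268.22962963 196.25925926] 135 x=0.5928-0.0115*y 0.03988858233383488 0.18676930005269632 0.5871698391924237 0.5964624180017195
0.04 12 0.591 0.692
0.05 94 0.591 0.692
0.07 14 0.59 0.692
0.1 18 0.59 0.691
0.13 16 0.589 0.69
```

Emit:
{"op": "arm_command", "data": {"plan": [[0, 0.6, 0, 0, 0, 0, 0.5], [0, 0.6, 0, 0, 0, 0, 0.5], [0, 0.5, 0, 0, 0, 0, 0.5], [0, 0, 0, 0, 0, 0, 0.5], [0, 0, 0, 0, 0, 0, 0.5]]}}

```text
time: 41.52
position: [0.6448, -0.2748, -0.0063]
tool_rot: [0.488, 0.509, -0.493, 0.51]
ft_force: [-4.0, -0.6, 1.9]
grip_width: 0.0117
```

```bash
cat >> meas.py <<'E'
def bd(tag):
    img,P=cloud("top"); np.save(tag+".npy",P); cv2.imwrite(f"pics/{tag}.png",img)
    m=(P[...,2]>.006)&(P[...,2]<.014)&(P[...,0]>.55)&(P[...,0]<.73)
    ys,xs=[],[]
    for y in np.arange(-.4,.26,.01):
        k=m&(abs(P[...,1]-y)<.005)
        if k.sum()>6:
            a,b=P[k][:,0].min(),P[k][:,0].max()
            if .075<b-a<.095: ys.append(y);xs.append((a+b)/2)
    q=np.polyfit(ys,xs,1); print("board axis x=%.4f%+.4f*y"%(q[1],q[0]),len(ys),"front y",P[m][:,1].max())
E
python3 - <<'E'
from meas import *
st(); bd("s8")
E
```

```text
{'time': 41.525, 'q': [-0.5588, 0.8527, 1.3479, -0.0078, 0.9404, 0.9787], 'position': [0.6448, -0.2748, -0.0063], 'tool_rot': [0.4883, 0.5087, -0.4926, 0.5101], 'ft_force': [-3.9699, -0.6087, 1.9406], 'grip_width': 0.0117}
board axis x=0.5988-0.2303*y 2 front y 0.8256312086710227
```

```bash
cat >> meas.py <<'E'
def bd(tag,new=True):
    if new:
        img,P=cloud("top"); np.save(tag+".npy",P); cv2.imwrite(f"pics/{tag}.png",img)
    else: P=np.load(tag+".npy"); img=cv2.imread(f"pics/{tag}.png")
    roi=(P[...,2]>.006)&(P[...,2]<.03)&(P[...,0]>.56)&(P[...,0]<.72)&(P[...,1]>-.36)&(P[...,1]<.26)
    for r in rects(img,P,roi,.006,.03,80): print("board",r)
    H=hsv(img)
    for r in rects(img,P,roi&((H[...,1]<80)|(H[...,0]<14)),.017,.03,20): print("plaque",r)
E
python3 - <<'E'
from meas import *
bd("s8",False)
E
```

```text
board (array([356., 181.]), 638, -114, 209, 83, 90.1, 12, 870)
plaque (array([373., 183.]), 640, -181, 39, 30, 0.9, 24, 149)
plaque (array([357., 182.]), 637, -131, 50, 36, 91.3, 25, 147)
```

Emit:
{"op": "arm_command", "data": {"plan": [[0, 0.5, 0, 0.02, 0, 0, 0.5], [0, 0, 0, 0, 0, 0, 0.5]]}}

```text
time: 41.82
position: [0.649, -0.2743, -0.0062]
tool_rot: [0.493, 0.504, -0.498, 0.504]
ft_force: [-0.2, 0.5, -1.6]
grip_width: 0.0118
```

```bash
python3 - <<'E'
from meas import *
st(); bd("s9"); img=cv2.imread("pics/s9.png")[140:230,210:440]
s,_=cloud("side"); s=s[150:330,280:390]
a=cv2.resize(img,None,fx=3.4,fy=3.4,interpolation=cv2.INTER_CUBIC)
cv2.imwrite("pics/s9c.png",a)
E
```

```text
{'time': 41.825, 'q': [-0.555, 0.8571, 1.3354, -0.0078, 0.9502, 1.0033], 'position': [0.649, -0.2743, -0.0062], 'tool_rot': [0.4934, 0.5041, -0.498, 0.5044], 'ft_force': [-0.1701, 0.4761, -1.5586], 'grip_width': 0.0118}
board (array([355., 179.]), 643, -114, 208, 81, 91.4, 13, 962)
plaque (array([357., 180.]), 645, -130, 50, 39, 90.6, 24, 192)
plaque (array([373., 181.]), 647, -181, 40, 29, 2.2, 25, 130)
```

View pics/s9c.png

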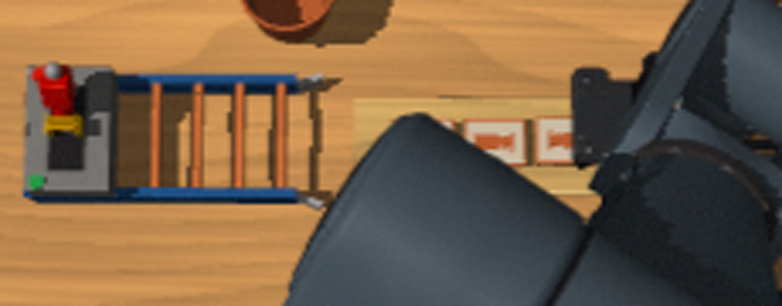

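The top crop shows the board aligned with the walls (edge near row 98 against the wall near row 82) and the lips free. Push in stages.

Emit:
{"op": "arm_command", "data": {"plan": [[0, 0, -0.8, 0, 0, 0, 0.5], [0, 0, -0.9, 0, 0, 0, 0.5], [0, -0.1, -0.9, 0, 0, 0, 0.5], [0, 0, -0.9, 0, 0, 0, 0.5], [0, 0, -0.9, 0, 0, 0, 0.5], [0, 0, -0.9, 0, 0, 0, 0.5], [0, -0.1, -0.9, 0, 0, 0, 0.5], [0, 0, -0.9, 0, 0, 0, 0.5]]}}

```text
time: 42.92
position: [0.6544, -0.2258, -0.0002]
tool_rot: [0.486, 0.489, -0.502, 0.522]
ft_force: [-3.9, -21.4, 3.4]
grip_width: 0.0121
```

```bash
python3 - <<'E'
from nxt import *; from meas import *
st(); bd("s10"); P=R.from_quat(robot.get_obs()["tool_rot"]).as_matrix(); print(P.round(3)); y=robot.get_obs()["position"][1]; print("x want",.6418-.021*y+.001)
E
```

```text
{'time': 42.925, 'q': [-0.4752, 0.8245, 1.4034, -0.0468, 0.8762, 1.1013], 'position': [0.6544, -0.2258, -0.0002], 'tool_rot': [0.4857, 0.4891, -0.5021, 0.5223], 'ft_force': [-3.851, -21.4017, 3.4193], 'grip_width': 0.0121}
board (array([332., 178.]), 652, -50, 197, 89, 87.1, 15, 1326)
plaque (array([318., 179.]), 647, -20, 50, 38, 90.8, 26, 200)
plaque (array([338., 179.]), 649, -81, 49, 39, 91.2, 27, 215)
plaque (array([354., 178.]), 652, -126, 39, 18, 0.6, 27, 72)
[[ 0.018  1.     0.024]
 [-0.05   0.025 -0.998]
 [-0.999  0.017  0.051]]
x want 0.6475414405774595
```

It's catching on the +x lip (21 N): the tab has drifted to x = 0.654 against the wanted 0.6475 and has lifted slightly. I'll back off, lower, and re-centre.

```bash
python3 - <<'E'
from nxt import *
go((649,-243,-6.5,-88.8,0.5,7))
E
```

```text
3 [[0.3,-0.2,0.6,0.0,0.02,-0.01,0.5],[0.2,-0.2,0.6,0.0,0.02,-0.01,0.5],[0.2,-0.2,0.6,0.0,0.02,-0.01,0.5]]
```

Emit:
{"op": "arm_command", "data": {"plan": [[0.1, 0, 0.7, 0, 0.02, 0, 0.5], [0.3, -0.3, 0.6, 0, 0.02, -0.01, 0.5], [0.2, -0.3, 0.4, 0, 0.01, -0.01, 0.5], [0, 0, 0, 0, 0, 0, 0.5], [0, 0, 0, 0, 0, 0, 0.5]]}}

```text
time: 43.6
position: [0.6478, -0.2408, -0.0063]
tool_rot: [0.493, 0.509, -0.494, 0.503]
ft_force: [-1.8, -1.5, -0.4]
grip_width: 0.0116
```

```bash
python3 - <<'E'
from nxt import *; from meas import *
st(); bd("s11"); go((648,-245,-6.5,-88.8,0.5,7))
E
```

```text
{'time': 43.6, 'q': [-0.5176, 0.8455, 1.3683, 0.0008, 0.9366, 1.0279], 'position': [0.6478, -0.2408, -0.0063], 'tool_rot': [0.4932, 0.5092, -0.4943, 0.5031], 'ft_force': [-1.7942, -1.4736, -0.384], 'grip_width': 0.0116}
board (array([343., 178.]), 644, -80, 205, 84, 91.5, 12, 1071)
plaque (array([328., 177.]), 657, -49, 32, 13, 60.3, 25, 36)
plaque (array([344., 181.]), 644, -95, 50, 39, 90.7, 24, 213)
plaque (array([361., 181.]), 648, -145, 39, 27, 0.1, 24, 131)
1 [[0.0,0.0,0.4,0.0,-0.0,0.01,0.5]]
```

Emit:
{"op": "arm_command", "data": {"plan": [[0, 0, -0.8, 0, 0, 0, 0.5], [0, -0.1, -0.8, 0, 0, 0, 0.5], [0, 0, -0.8, 0, 0, 0, 0.5], [0, -0.1, -0.8, 0, 0, 0, 0.5]]}}

```text
time: 44.15
position: [0.6456, -0.2074, -0.0063]
tool_rot: [0.493, 0.508, -0.494, 0.504]
ft_force: [0.1, -2.1, -2.3]
grip_width: 0.0117
```

```bash
python3 - <<'E'
from nxt import *; from meas import *
st(); bd("s12"); go((646.5,-200,-6.5,-88.8,0.5,8))
E
```

```text
{'time': 44.15, 'q': [-0.4755, 0.8313, 1.408, 0.0008, 0.9086, 1.0705], 'position': [0.6456, -0.2074, -0.0063], 'tool_rot': [0.4935, 0.5082, -0.4943, 0.5038], 'ft_force': [0.0603, -2.1338, -2.2753], 'grip_width': 0.0117}
board (array([331., 180.]), 641, -48, 188, 81, 91.3, 14, 1101)
plaque (array([314., 179.]), 645, -2, 49, 30, 91.3, 25, 115)
plaque (array([332., 181.]), 642, -64, 50, 39, 91.8, 24, 245)
plaque (array([349., 181.]), 644, -111, 38, 24, 1.3, 25, 114)
1 [[0.0,0.1,-0.6,0.0,-0.0,0.01,0.5]]
```

The front is now inside the mouth with only 2 N. Continue.

Emit:
{"op": "arm_command", "data": {"plan": [[0, 0.1, -0.8, 0, 0, 0, 0.5], [0, 0, -0.8, 0, 0, 0, 0.5], [0, 0, -0.8, 0, 0, 0, 0.5], [0, 0, -0.8, 0, 0, 0, 0.5], [0, 0, -0.8, 0, 0, 0, 0.5], [0, 0, -0.8, 0, 0, 0, 0.5]]}}

```text
time: 44.95
position: [0.6447, -0.1546, -0.0063]
tool_rot: [0.493, 0.509, -0.494, 0.503]
ft_force: [0.7, -2.1, -2.3]
grip_width: 0.0115
```

```bash
python3 - <<'E'
from nxt import *; from meas import *
st(); bd("s13"); y=robot.get_obs()["position"][1]*1000; go((642.8-.021*y,y+60,-6.5,-88.8,0.5,8))
E
```

```text
{'time': 44.95, 'q': [-0.4044, 0.8169, 1.4493, 0.002, 0.8835, 1.14], 'position': [0.6447, -0.1546, -0.0063], 'tool_rot': [0.4932, 0.5091, -0.4942, 0.5034], 'ft_force': [0.7312, -2.0662, -2.3286], 'grip_width': 0.0115}
board (array([276., 174.]), 662, 106, 47, 27, 0.9, 10, 89)
board (array([287., 177.]), 651, 71, 56, 28, 1.6, 18, 164)
board (array([315., 182.]), 640, -17, 126, 83, 91.4, 13, 1016)
plaque (array([288., 180.]), 641, 66, 36, 18, 2.1, 24, 83)
plaque (array([299., 181.]), 640, 35, 38, 21, 1.4, 24, 106)
plaque (array([315., 181.]), 641, -10, 52, 40, 91.7, 24, 239)
plaque (array([330., 181.]), 645, -56, 39, 18, 1.3, 24, 87)
8 [[0.0,0.0,-0.7,0.0,-0.0,0.0,0.5],[0.0,0.0,-0.7,0.0,-0.0,0.0,0.5],[0.0,0.0,-0.7,0.0,-0.0,0.0,0.5],[0.0,0.0,-0.7,0.0,-0.0,0.0,0.5],[0.0,0.0,-0.7,0.0,-0.0,0.0,0.5],[0.0,0.0,-0.7,0.0,-0.0,0.0,0.5],[0.0,0.0,-0.7,0.0,-0.0,0.0,0.5],[0.0,0.0,-0.7,0.0,-0.0,0.0,0.5]]
```

Emit:
{"op": "arm_command", "data": {"plan": [[0, 0, -0.8, 0, 0, 0, 0.5], [0, 0, -0.8, 0, 0, 0, 0.5], [0, 0, -0.8, 0, 0, 0, 0.5], [0, 0, -0.8, 0, 0, 0, 0.5], [0, 0, -0.8, 0, 0, 0, 0.5], [0, 0, -0.8, 0, 0, 0, 0.5]]}}

```text
time: 45.75
position: [0.6433, -0.1022, -0.0062]
tool_rot: [0.493, 0.509, -0.494, 0.503]
ft_force: [-0.2, -0.9, -2.7]
grip_width: 0.0121
```

Emit:
{"op": "arm_command", "data": {"plan": [[0, 0, -0.8, 0, 0, 0, 0.5], [0, 0, -0.8, 0, 0, 0, 0.5], [0, 0, -0.8, 0, 0, 0, 0.5], [0, 0, -0.8, 0, 0, 0, 0.5], [0, 0, -0.7, 0, 0, 0, 0.5], [0, 0, 0, 0, 0, 0, 0.5]]}}

```text
time: 46.5
position: [0.6423, -0.0591, -0.0062]
tool_rot: [0.494, 0.51, -0.494, 0.503]
ft_force: [1.3, 1.2, -3.3]
grip_width: 0.0117
```

Emit:
{"op": "arm_command", "data": {"plan": [[0, 0, -0.8, 0, 0, 0, 0.5], [0, 0, -0.8, 0, 0, 0, 0.5], [0, 0, -0.8, 0, 0, 0, 0.5], [0, 0, -0.7, 0, 0, 0, 0.5], [0, 0, -0.4, 0, 0, 0, 0.5]]}}

```text
time: 47.12
position: [0.6416, -0.0227, -0.0059]
tool_rot: [0.493, 0.509, -0.494, 0.503]
ft_force: [1.1, -0.9, -2.9]
grip_width: 0.0116
```

Emit:
{"op": "arm_command", "data": {"plan": [[0, 0, -0.4, 0, 0, 0, 0.5], [0, 0, -0.3, 0, 0, 0, 0.5]]}}

```text
time: 47.38
position: [0.6414, -0.0152, -0.0058]
tool_rot: [0.493, 0.509, -0.494, 0.503]
ft_force: [1.3, -1.4, -3.2]
grip_width: 0.0118
```

Emit:
{"op": "arm_command", "data": {"plan": [[0, 0, -0.3, 0, 0, 0, 0.5], [0, 0, -0.3, 0, 0, 0, 0.5]]}}

```text
time: 47.62
position: [0.6414, -0.0102, -0.0057]
tool_rot: [0.493, 0.509, -0.494, 0.504]
ft_force: [0.2, -9.5, -3.2]
grip_width: 0.0117
```

Emit:
{"op": "arm_command", "data": {"plan": [[0, 0, -0.3, 0, 0, 0, 0.5], [0, 0, -0.3, 0, 0, 0, 0.5]]}}

```text
time: 47.88
position: [0.6422, -0.0105, -0.0046]
tool_rot: [0.49, 0.507, -0.495, 0.508]
ft_force: [0.8, -10.5, -1.3]
grip_width: 0.0117
```

The board reached the stop at tab y ≈ −0.010 with a steady 10 N. Release, rise, and measure the collar.

Emit:
{"op": "arm_command", "data": {"plan": [[0, 0, 0, 0, 0, 0, 4.5], [0, 0, 0, 0, 0, 0, 4.5], [0, 0, 0, 0, 0, 0, 4.5], [-5, 0, 0, 0, 0, 0, 4.5], [-5, 0, 0, 0, 0, 0, 4.5], [-5, 0, 0, 0, 0, 0, 4.5], [0, -5, 0, 0, 0, 0, 4.5], [0, -5, 0, 0, 0, 0, 4.5], [0, -5, 2, 0, 0, 0, 4.5], [0, -3, 4, 0, 0, 0, 4.5], [0, 0, 0, 0, 0, 0, 4.5]]}}

```text
time: 49.25
position: [0.4597, -0.0699, 0.1532]
tool_rot: [0.491, 0.509, -0.493, 0.507]
ft_force: [0.4, 0.9, -0.5]
grip_width: 0.0449
```

```bash
cat >> meas.py <<'E'
def lev(tag,n="top"):
    img,P=cloud(n); cv2.imwrite(f"pics/{tag}.png",img); H=hsv(img)
    near=(abs(P[...,0]-.64)<.08)&(abs(P[...,1]-.22)<.06)
    red=near&((H[...,0]<6)|(H[...,0]>174))&(H[...,1]>170)&(P[...,2]>.095)
    yel=near&(H[...,0]>18)&(H[...,0]<32)&(H[...,1]>180)&(P[...,2]>.085)
    ball=near&(H[...,1]<60)&(P[...,2]>.125)
    for nm,m in(("red",red),("yel",yel),("ball",ball)):
        if m.sum()>2:
            p=P[m]; print(n,nm,m.sum(),"mean",p.mean(0).round(4),"lo",np.percentile(p,3,axis=0).round(4),"hi",np.percentile(p,97,axis=0).round(4),"px",np.argwhere(m).mean(0).round(0))
    return img,P
E
python3 - <<'E'
from meas import *
st(); bd("s14"); lev("l1"); i,P=lev("l1s","side")
a=cv2.imread("pics/l1.png")[145:225,205:345]; a=cv2.resize(a,None,fx=4,fy=4,interpolation=cv2.INTER_CUBIC)
b=i[145:265,290:380]; b=cv2.resize(b,None,fx=2.66,fy=2.66,interpolation=cv2.INTER_CUBIC)[:320]
h=min(a.shape[0],b.shape[0]); cv2.imwrite("pics/l1c.png",np.hstack([a[:h],b[:h]]))
E
```

```text
{'time': 49.25, 'q': [-0.3908, 0.3623, 1.8524, -0.002, 0.9314, 1.148], 'position': [0.4597, -0.0699, 0.1532], 'tool_rot': [0.4906, 0.5095, -0.4927, 0.507], 'ft_force': [0.366, 0.9021, -0.4501], 'grip_width': 0.0449}
board (array([306., 182.]), 638, 12, 117, 89, 167.8, 10, 670)
board (array([262., 180.]), 643, 142, 83, 26, 2.4, 19, 243)
board (array([274., 180.]), 644, 106, 82, 28, 2.1, 12, 256)
board (array([287., 180.]), 645, 71, 82, 28, 1.9, 20, 271)
board (array([250., 181.]), 640, 179, 78, 28, 2.4, 13, 260)
plaque (array([248., 181.]), 639, 181, 39, 22, 3.3, 24, 103)
plaque (array([262., 181.]), 638, 141, 38, 24, 1.5, 24, 119)
plaque (array([272., 181.]), 638, 113, 38, 9, 1.9, 24, 51)
plaque (array([278., 180.]), 641, 95, 38, 6, 2.0, 24, 36)
plaque (array([287., 181.]), 642, 70, 39, 27, 2.0, 24, 136)
top red 105 mean [0.6571 0.2225 0.1344] lo [0.6454 0.2122 0.1082] hi [0.6718 0.2343 0.1473] px [167. 227.]
top yel 50 mean [0.6372 0.2222 0.1045] lo [0.631  0.2103 0.0858] hi [0.6434 0.2385 0.1141] px [176. 229.]
top ball 14 mean [0.6718 0.2229 0.1489] lo [0.6678 0.2153 0.1364] hi [0.6749 0.2273 0.1531] px [160. 226.]
side red 64 mean [0.6562 0.2161 0.13  ] lo [0.6454 0.2072 0.108 ] hi [0.6689 0.2289 0.1447] px [164. 329.]
side yel 36 mean [0.6349 0.2186 0.1006] lo [0.6291 0.206  0.0887] hi [0.6417 0.2358 0.1126] px [170. 323.]
side ball 7 mean [0.6685 0.2194 0.15  ] lo [0.6661 0.2105 0.1458] hi [0.6725 0.2251 0.1525] px [158. 333.]
```

View pics/l1c.png

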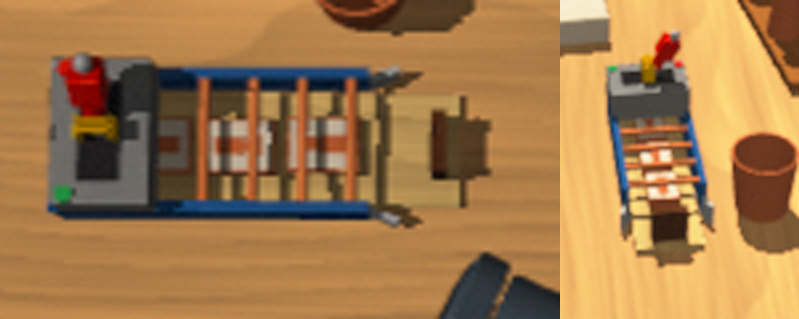

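The crop shows all three plaques white up under the rods, at (173,143), (240,143) and (318,143). The board is in, with the tab outside at (440,143). The red collar is at (80,85) with the ball at (82,62), on the side away from the green lamp. Now the toggle, with the tool axis aligned to the stem.

```bash
cat >> nxt.py <<'E'
AX=np.array([636.8,222.5,81.]); yd=np.array([-.021,1,0])/np.hypot(1,.021)
def lever(theta,d,grip,step=58):
    """TCP at distance d (mm) from axis along the stem; theta + = lean to +x"""
    r=R.from_rotvec(yd*theta); return (*(AX+r.apply([0,0,d])),r*down(-88.8),grip,step)
E
python3 - <<'E'
from nxt import *
go((560,80,190,-88.8,5.0),lever(.5,110,5.0)); print(lever(.5,110,5)[:3])
E
```

```text
4 [[-0.9,2.6,-3.6,0.0,-0.0,0.0,5.0],[-0.9,2.6,-3.6,0.0,-0.0,0.0,5.0],[-0.9,2.5,-3.6,0.0,-0.0,0.0,5.0],[-0.9,2.5,-3.7,0.0,-0.0,0.0,5.0]]
4 [[0.3,3.3,-3.5,0.0,-0.0,-0.12,5.0],[-0.1,3.3,-3.5,-0.0,-0.0,-0.12,5.0],[-0.5,3.3,-3.5,0.0,-0.0,-0.12,5.0],[-0.9,3.2,-3.5,-0.0,-0.0,-0.12,5.0]]
(np.float64(689.5251846247259), np.float64(223.60722887711924), np.float64(177.53408180794102))
```

Emit:
{"op": "arm_command", "data": {"plan": [[-0.9, 2.6, -3.6, 0, 0, 0, 5.0], [-0.9, 2.6, -3.6, 0, 0, 0, 5.0], [-0.9, 2.5, -3.6, 0, 0, 0, 5.0], [-0.9, 2.5, -3.7, 0, 0, 0, 5.0], [0.3, 3.3, -3.5, 0, 0, -0.12, 5.0], [-0.1, 3.3, -3.5, 0, 0, -0.12, 5.0], [-0.5, 3.3, -3.5, 0, 0, -0.12, 5.0], [-0.9, 2.5, -2.6, 0, 0, -0.12, 5.0], [0, 0, 0, 0, 0, 0, 5.0], [0, 0, 0, 0, 0, 0, 5.0]]}}

```text
time: 50.65
position: [0.6875, 0.242, 0.1693]
tool_rot: [0.345, 0.618, -0.597, 0.378]
ft_force: [0.3, -0.9, 1.1]
grip_width: 0.0503
```

```bash
python3 - <<'E'
from nxt import *
st(); go(lever(.5,110,5.0),lever(.5,45,5.0,30))
E
```

```text
{'time': 50.65, 'q': [0.1609, 0.992, 0.6038, 0.058, 2.0406, 1.6901], 'position': [0.6875, 0.242, 0.1693], 'tool_rot': [0.3449, 0.6177, -0.5974, 0.3776], 'ft_force': [0.3125, -0.9368, 1.0596], 'grip_width': 0.0503}
1 [[-0.8,-0.3,1.8,0.03,0.02,-0.0,5.0]]
3 [[2.2,0.0,-0.0,0.0,0.0,0.0,5.0],[2.2,-0.0,0.0,0.0,0.0,0.0,5.0],[2.2,-0.0,-0.0,0.0,0.0,0.0,5.0]]
```

Emit:
{"op": "arm_command", "data": {"plan": [[-0.8, -0.3, 1.8, 0.03, 0.02, 0, 5.0], [0, 0, 0, 0, 0, 0, 5.0], [0, 0, 0, 0, 0, 0, 5.0]]}}

```text
time: 51.02
position: [0.6882, 0.2215, 0.1848]
tool_rot: [0.359, 0.611, -0.603, 0.366]
ft_force: [-0.3, 0.0, 0.6]
grip_width: 0.05
```

```bash
python3 - <<'E'
from nxt import *
st(); go(lever(.5,40,5.0,20),lever(.5,9,5,20))
E
```

```text
{'time': 51.025, 'q': [0.1292, 0.9644, 0.6241, 0.0652, 2.0421, 1.6993], 'position': [0.6882, 0.2215, 0.1848], 'tool_rot': [0.3592, 0.6109, -0.6029, 0.3665], 'ft_force': [-0.3039, 0.0138, 0.6122], 'grip_width': 0.05}
4 [[1.9,0.1,-0.0,-0.0,-0.0,-0.0,5.0],[1.9,0.1,-0.0,-0.0,-0.0,-0.0,5.0],[1.9,0.1,-0.0,-0.0,-0.0,-0.0,5.0],[1.9,0.1,-0.0,-0.0,-0.0,-0.0,5.0]]
2 [[1.5,0.0,-0.0,0.0,0.0,0.0,5],[1.6,-0.0,0.0,0.0,0.0,0.0,5]]
```

Emit:
{"op": "arm_command", "data": {"plan": [[1.9, 0.1, 0, 0, 0, 0, 5.0], [1.9, 0.1, 0, 0, 0, 0, 5.0], [1.9, 0.1, 0, 0, 0, 0, 5.0], [1.5, 0.1, 0, 0, 0, 0, 5.0], [0, 0, 0, 0, 0, 0, 5.0]]}}

```text
time: 51.65
position: [0.6584, 0.2193, 0.1269]
tool_rot: [0.365, 0.609, -0.601, 0.369]
ft_force: [-0.6, 0.3, 0.3]
grip_width: 0.0501
```

```bash
python3 - <<'E'
from nxt import *; from meas import *
st(); go(lever(.5,9,5,20)); i,P=lev("l2s","side"); b=i[120:220,270:390]; a=cv2.imread("pics/l2s.png")
t,_=cloud("top"); t=t[140:220,190:270]
A=cv2.resize(b,(480,400),interpolation=cv2.INTER_CUBIC);B=cv2.resize(t,(320,400)[:1]+(320,),interpolation=cv2.INTER_CUBIC)
o=np.zeros((400,800,3),np.uint8);o[:,:480]=A;o[:320,480:]=B;cv2.imwrite("pics/l2c.png",o)
E
```

```text
{'time': 51.65, 'q': [0.1303, 0.9441, 0.8183, 0.0631, 1.8554, 1.6915], 'position': [0.6584, 0.2193, 0.1269], 'tool_rot': [0.3645, 0.6085, -0.6006, 0.3689], 'ft_force': [-0.5605, 0.2787, 0.3051], 'grip_width': 0.0501}
3 [[1.4,0.1,-0.1,-0.0,-0.0,-0.01,5],[1.4,0.1,-0.1,-0.0,-0.0,-0.01,5],[1.4,0.1,-0.1,-0.0,-0.0,-0.01,5]]
side red 64 mean [0.6563 0.2167 0.1296] lo [0.6461 0.2066 0.107 ] hi [0.669  0.2288 0.1456] px [164. 329.]
side yel 39 mean [0.6377 0.2199 0.1077] lo [0.6288 0.2079 0.0873] hi [0.6893 0.2408 0.238 ] px [168. 324.]
side ball 800 mean [0.6684 0.1999 0.4143] lo [0.5758 0.161  0.1754] hi [0.7178 0.2606 0.5745] px [ 86. 334.]
```

View pics/l2c.png

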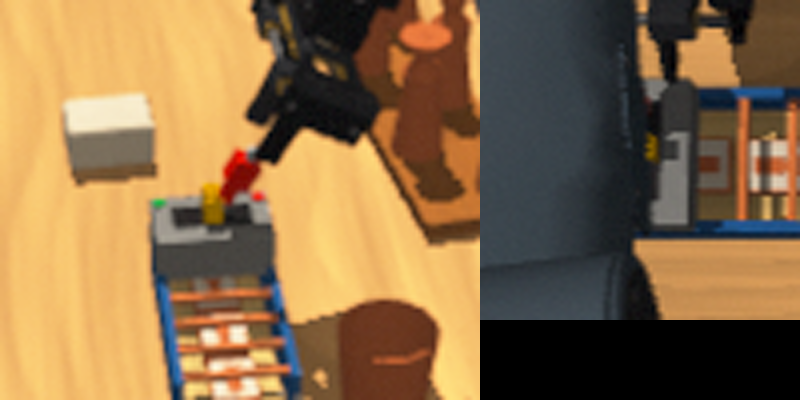

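The fingers line up with the stem just above the collar at (240,175) in the crop. Descend over it and pinch.

Emit:
{"op": "arm_command", "data": {"plan": [[1.4, 0.1, -0.1, 0, 0, -0.01, 5.0], [1.4, 0.1, -0.1, 0, 0, -0.01, 5.0], [1.1, 0, -0.1, 0, 0, 0, 5.0], [0, 0, 0, 0, 0, 0, 5.0]], "grip_force": 35}}

```text
time: 52.25
position: [0.643, 0.2229, 0.0904]
tool_rot: [0.36, 0.612, -0.604, 0.364]
ft_force: [-0.2, 0.1, 0.8]
grip_width: 0.0505
```

```bash
python3 - <<'E'
from nxt import *
st(); go(lever(.5,9,5,20))
E
```

```text
{'time': 52.25, 'q': [0.1361, 0.9656, 0.8782, 0.0672, 1.7904, 1.6922], 'position': [0.643, 0.2229, 0.0904], 'tool_rot': [0.3595, 0.6118, -0.6035, 0.3637], 'ft_force': [-0.1971, 0.1152, 0.8339], 'grip_width': 0.0505}
1 [[0.2,-0.1,0.0,-0.01,-0.01,-0.0,5]]
```

Close, then lift the collar along the stem.

Emit:
{"op": "arm_command", "data": {"plan": [[0.2, -0.1, 0, -0.01, -0.01, 0, 1.0], [0, 0, 0, 0, 0, 0, 1.0], [0, 0, 0, 0, 0, 0, 1.0], [0, 0, 0, 0, 0, 0, 1.0], [0, 0, 0, 0, 0, 0, 1.0]]}}

```text
time: 52.88
position: [0.6417, 0.2244, 0.0897]
tool_rot: [0.355, 0.613, -0.601, 0.369]
ft_force: [-1.0, 0.8, -0.2]
grip_width: 0.0235
```

Emit:
{"op": "arm_command", "data": {"plan": [[-0.5, 0, 0, 0, 0, 0, 1.0], [-0.5, 0, 0, 0, 0, 0, 1.0], [-0.4, 0, 0, 0, 0, 0, 1.0], [0, 0, 0, 0, 0, 0, 1.0]]}}

```text
time: 53.38
position: [0.6477, 0.2245, 0.1009]
tool_rot: [0.354, 0.614, -0.602, 0.369]
ft_force: [-2.1, 1.4, -4.1]
grip_width: 0.0238
```

```bash
python3 - <<'E'
from nxt import *
st(); o=robot.get_obs(); p=o["position"]*1000-AX; print("d,lateral",p, np.hypot(p[0],p[2]), np.degrees(np.arctan2(p[0],p[2]))); 
w=[lever(t,23.5,1.0) for t in(.35,.2,.05,-.1,-.25,-.4,-.52)]; go(*w)
E
```

```text
{'time': 53.375, 'q': [0.1413, 0.9653, 0.8493, 0.0601, 1.8211, 1.6852], 'position': [0.6477, 0.2245, 0.1009], 'tool_rot': [0.3542, 0.6136, -0.6018, 0.3687], 'ft_force': [-2.0666, 1.4447, -4.0652], 'grip_width': 0.0238}
d,lateral [10.88096003  1.9862017  19.91775983] 22.696088816535987 28.6475313924455
1 [[-0.1,-0.4,0.2,0.01,-0.0,0.15,1.0]]
1 [[0.0,-0.4,0.0,-0.0,0.0,0.15,1.0]]
1 [[0.0,-0.4,0.0,0.0,0.0,0.15,1.0]]
1 [[0.0,-0.4,0.0,-0.0,0.0,0.15,1.0]]
1 [[0.0,-0.4,0.0,0.0,0.0,0.15,1.0]]
1 [[0.0,-0.4,0.0,0.0,0.0,0.15,1.0]]
1 [[0.0,-0.3,0.0,0.0,0.0,0.12,1.0]]
```

The collar is raised about 13 mm with a 4.5 N spring load. Raise a little more, then swing in steps.

Emit:
{"op": "arm_command", "data": {"plan": [[-0.2, 0, 0, 0, 0, 0, 1.0], [0, 0, 0, 0, 0, 0, 1.0], [0, -0.3, 0, 0, 0, 0.1, 1.0], [0, -0.3, 0, 0, 0, 0.1, 1.0], [0, 0, 0, 0, 0, 0, 1.0]]}}

```text
time: 54.0
position: [0.6427, 0.2246, 0.1032]
tool_rot: [0.415, 0.575, -0.561, 0.427]
ft_force: [-1.5, 1.5, -2.7]
grip_width: 0.0236
```

```bash
cat > lv.py <<'E'
from nxt import *
st(); o=robot.get_obs(); p=o["position"]*1000-AX; X=R.from_quat(o["tool_rot"]).as_matrix()[:,0]; print("d",np.hypot(p[0],p[2]).round(1),"ang",np.arctan2(p[0],p[2]).round(3),"tool ang",np.arctan2(-X[0],-X[2]).round(3))
a=np.arctan2(-X[0],-X[2]); go(lever(a-.15,24,1.0),lever(a-.3,24,1.0))
E
python3 lv.py
```

```text
{'time': 54.0, 'q': [0.1512, 0.8349, 1.0699, 0.0414, 1.5296, 1.688], 'position': [0.6427, 0.2246, 0.1032], 'tool_rot': [0.4147, 0.5749, -0.5613, 0.427], 'ft_force': [-1.4807, 1.5332, -2.6692], 'grip_width': 0.0236}
d 22.9 ang 0.259 tool ang 0.296
1 [[-0.1,-0.3,0.2,0.01,-0.0,0.15,1.0]]
1 [[0.0,-0.4,0.0,0.0,0.0,0.15,1.0]]
```

Emit:
{"op": "arm_command", "data": {"plan": [[-0.2, -0.3, 0, 0, 0, 0.14, 1.0], [0, -0.3, 0, 0, 0, 0.14, 1.0], [0, -0.3, 0, 0, 0, 0.14, 1.0], [0, 0, 0, 0, 0, 0, 1.0]]}}

```text
time: 54.5
position: [0.6313, 0.2243, 0.1029]
tool_rot: [0.524, 0.478, -0.463, 0.532]
ft_force: [-5.1, 2.6, -5.4]
grip_width: 0.0239
```

```bash
python3 lv.py
```

```text
{'time': 54.5, 'q': [0.1813, 0.6343, 1.4892, -0.0153, 0.9033, 1.738], 'position': [0.6313, 0.2243, 0.1029], 'tool_rot': [0.5241, 0.4779, -0.4628, 0.5317], 'ft_force': [-5.0904, 2.6471, -5.4431], 'grip_width': 0.0239}
d 22.6 ang -0.247 tool ang -0.115
1 [[-0.1,-0.1,0.2,0.0,-0.01,0.15,1.0]]
1 [[0.0,-0.4,0.0,0.0,0.0,0.15,1.0]]
```

Emit:
{"op": "arm_command", "data": {"plan": [[-0.1, -0.1, 0, 0, 0, 0.14, 1.0], [0, -0.3, 0, 0, 0, 0.13, 1.0], [0, -0.3, 0, 0, 0, 0.1, 1.0], [0, 0, 0, 0, 0, 0, 1.0]]}}

```text
time: 55.0
position: [0.6295, 0.224, 0.0988]
tool_rot: [0.601, 0.374, -0.362, 0.606]
ft_force: [-4.3, 4.9, -6.2]
grip_width: 0.0239
```

```bash
python3 lv.py
```

```text
{'time': 55.0, 'q': [0.2225, 0.5768, 1.8027, -0.3065, 0.3072, 2.0472], 'position': [0.6295, 0.224, 0.0988], 'tool_rot': [0.6013, 0.3737, -0.362, 0.6064], 'ft_force': [-4.2943, 4.9277, -6.1897], 'grip_width': 0.0239}
d 19.3 ang -0.388 tool ang -0.476
1 [[-0.5,-0.5,0.2,-0.0,-0.0,0.15,1.0]]
1 [[0.0,-0.4,0.0,0.0,0.0,0.15,1.0]]
```

Emit:
{"op": "arm_command", "data": {"plan": [[-0.3, -0.3, 0, 0, 0, 0, 1.0], [-0.2, -0.4, 0, 0, 0, 0, 1.0], [0, 0, 0, 0, 0, 0, 1.0]]}}

```text
time: 55.38
position: [0.6282, 0.224, 0.1011]
tool_rot: [0.602, 0.372, -0.363, 0.606]
ft_force: [-2.8, 5.9, -5.5]
grip_width: 0.0236
```

```bash
python3 lv.py
```

```text
{'time': 55.375, 'q': [0.2246, 0.5721, 1.8042, -0.3142, 0.311, 2.0583], 'position': [0.6282, 0.224, 0.1011], 'tool_rot': [0.6017, 0.3723, -0.3629, 0.6064], 'ft_force': [-2.7799, 5.9391, -5.5035], 'grip_width': 0.0236}
d 21.9 ang -0.406 tool ang -0.477
1 [[-0.2,-0.5,0.2,-0.01,0.0,0.15,1.0]]
1 [[0.0,-0.4,0.0,0.0,0.0,0.15,1.0]]
```

```bash
python3 - <<'E'
from meas import *
i,P=lev("l3s","side"); b=i[120:210,280:380]; cv2.imwrite("pics/l3c.png",cv2.resize(b,None,fx=6,fy=6,interpolation=cv2.INTER_CUBIC))
E
```

```text
side red 25 mean [0.6136 0.2076 0.1362] lo [0.6052 0.1973 0.1154] hi [0.6212 0.2186 0.1607] px [164. 317.]
side yel 39 mean [0.6347 0.2163 0.1015] lo [0.6279 0.2024 0.0876] hi [0.6411 0.2347 0.1122] px [171. 323.]
side ball 198 mean [0.5787 0.2138 0.239 ] lo [0.5607 0.1698 0.1474] hi [0.6033 0.2659 0.3031] px [137. 306.]
```

View pics/l3c.png

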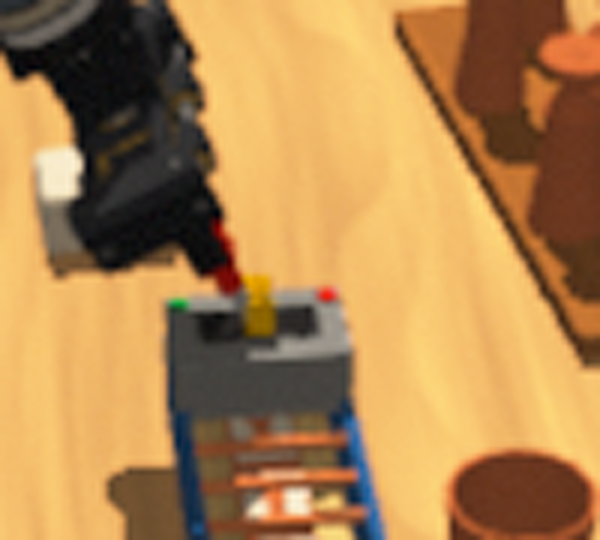

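The lever is over on the green side at (225,265), with the collar still raised in the fingers. I'll press it towards the stop to be sure before releasing.

Emit:
{"op": "arm_command", "data": {"plan": [[-0.1, -0.8, 0, 0, 0, 0, 1.0], [0, -0.8, 0, 0, 0, 0, 1.0]]}}

```text
time: 55.68
position: [0.6251, 0.2244, 0.1013]
tool_rot: [0.606, 0.367, -0.355, 0.61]
ft_force: [9.7, -4.1, -0.2]
grip_width: 0.0237
```

```bash
python3 lv.py
```

```text
{'time': 55.675, 'q': [0.2271, 0.5696, 1.8296, -0.3702, 0.2687, 2.1163], 'position': [0.6251, 0.2244, 0.1013], 'tool_rot': [0.6065, 0.3668, -0.3549, 0.6097], 'ft_force': [9.6918, -4.0965, -0.2061], 'grip_width': 0.0237}
d 23.4 ang -0.525 tool ang -0.5
1 [[-0.0,-0.3,0.2,-0.01,-0.0,0.15,1.0]]
1 [[0.0,-0.4,0.0,0.0,0.0,0.15,1.0]]
```

It's at the stop: 9.7 N, stem angle about −0.5. Release so the collar snaps down, then retreat along the stem.

Emit:
{"op": "arm_command", "data": {"plan": [[0, -0.1, 0, 0, 0, 0, 5.0], [0, 0, 0, 0, 0, 0, 5.0], [0, 0, 0, 0, 0, 0, 5.0], [0, 0, 0, 0, 0, 0, 5.0], [-3, 0, 0, 0, 0, 0, 5.0], [-4, 0, 0, 0, 0, 0, 5.0], [-5, 0, 0, 0, 0, 0, 5.0], [-5, 0, 0, 0, 0, 0, 5.0], [0, 0, 0, 0, 0, 0, 5.0]]}}

```text
time: 56.8
position: [0.5409, 0.2207, 0.2548]
tool_rot: [0.607, 0.366, -0.356, 0.609]
ft_force: [0.7, -0.5, 0.1]
grip_width: 0.05
```

```bash
python3 - <<'E'
from meas import *
st(); bd("f1"); t,_=lev("f1t","top"); i,P=lev("f1s","side")
b=cv2.resize(i[140:270,285:385],None,fx=4,fy=4,interpolation=cv2.INTER_CUBIC); a=cv2.resize(t[145:225,205:345],None,fx=2.8,fy=2.8,interpolation=cv2.INTER_CUBIC)
o=np.zeros((520,800,3),np.uint8); o[:b.shape[0],:400]=b; o[:a.shape[0],400:400+a.shape[1]]=a[:,:400]; cv2.imwrite("pics/f1c.png",o)
E
```

```text
{'time': 56.8, 'q': [0.2654, 0.2278, 1.8491, -0.2104, 0.5889, 1.9704], 'position': [0.5409, 0.2207, 0.2548], 'tool_rot': [0.6065, 0.366, -0.3563, 0.6092], 'ft_force': [0.7303, -0.4742, 0.0962], 'grip_width': 0.05}
board (array([262., 180.]), 643, 142, 83, 26, 2.2, 19, 243)
board (array([274., 180.]), 644, 106, 82, 28, 2.1, 13, 256)
board (array([287., 180.]), 645, 71, 83, 28, 2.1, 21, 269)
board (array([249., 181.]), 640, 179, 78, 27, 2.2, 14, 257)
board (array([306., 183.]), 635, 23, 99, 99, 89.4, 10, 640)
plaque (array([249., 181.]), 639, 180, 38, 21, 2.3, 24, 104)
plaque (array([262., 181.]), 637, 141, 39, 24, 0.7, 24, 119)
plaque (array([271., 181.]), 638, 113, 39, 9, 1.7, 25, 55)
plaque (array([278., 180.]), 641, 95, 39, 6, 1.9, 24, 38)
plaque (array([287., 181.]), 642, 70, 39, 27, 1.9, 24, 137)
top red 88 mean [0.6127 0.2201 0.1378] lo [0.5978 0.2109 0.123 ] hi [0.6258 0.2343 0.146 ] px [183. 227.]
top yel 49 mean [0.6373 0.2214 0.1068] lo [0.6311 0.2103 0.0877] hi [0.6425 0.2351 0.1142] px [176. 229.]
top ball 14 mean [0.6016 0.2225 0.1519] lo [0.5979 0.2189 0.1476] hi [0.6061 0.2264 0.156 ] px [187. 224.]
side red 62 mean [0.611  0.2138 0.1297] lo [0.5971 0.2064 0.1059] hi [0.622  0.2259 0.1466] px [165. 316.]
side yel 38 mean [0.6351 0.2171 0.1006] lo [0.6283 0.2043 0.0877] hi [0.6418 0.2399 0.1124] px [171. 323.]
side ball 6 mean [0.5995 0.2192 0.1499] lo [0.5976 0.2155 0.1435] hi [0.6015 0.2239 0.154 ] px [159. 312.]
```

View pics/f1c.png

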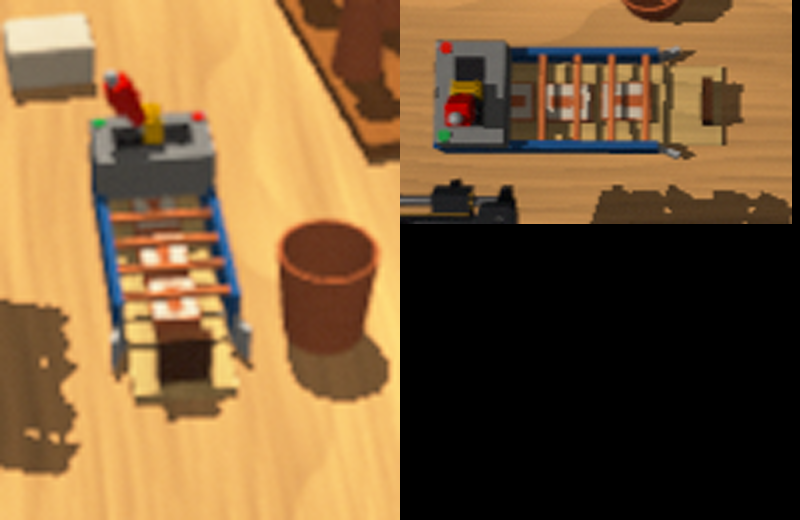

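```bash
python3 - <<'E'
from meas import *
P=np.load("f1.npy"); img=cv2.imread("pics/f1.png"); a=(P[...,0]>.58)&(P[...,0]<.7)
for r in rects(img,P,a&(P[...,1]<.02)&(P[...,1]>-.1),.046,.062,20): print("tab",r)
m=a&(P[...,2]>.078)&(P[...,2]<.088)&(P[...,1]>.1); print("box y",np.percentile(P[m][:,1],[1,99]))
m=a&(P[...,2]>.006)&(P[...,2]<.014)&(P[...,1]<.02); print("rear edge",np.percentile(P[m][:,1],[1]))
print(robot.get_obs()["time"])
E
```

```text
tab (array([314., 180.]), 642, -11, 43, 9, 1.5, 55, 62)
box y [0.18824307 0.2578518 ]
rear edge [-0.80611076]
56.95
```

The tab is at y = −11 mm, which puts the front edge at about 254 mm against the stop at 253 mm, so the board is home. The lever and collar mirror their locked start pose. Handing in.

```bash
python3 -c "
from h import *
print(workorder.hand_in())"
```

```text
the job is handed in; nothing more can be done
None
```

The job is done and handed in at about 57 s. All three plaques present are lying white face up on the board, the board is home in the tunnel, and the toggle is on and locked.

**What I did**
- I tipped the three terracotta plaques onto their backs and laid them in a row on the heated part of the board. A fourth plaque was not there, and I left the yellow lookalikes alone.
- I slid the board home by its tab.
- I then lifted the collar, swung the lever to its stop on the green side and let the collar go.

**Last checks**
- **Plaques:** all three show white face up under the rods.
- **Board:** the tab's position puts the front edge at about 254 mm, against the stop at 253 mm. It also met a steady 10 N there.
- **Toggle:** the ball and collar are at the mirror image of their locked starting pose, with the collar at its original height. I judged that it had locked from the camera images only.
- **Bystanders:** the pot and mould look unmoved in the final picture. The glue bottle was outside the last close-up; it looked in place earlier, in the picture taken just before I pinched the tab.

**What went wrong or disagreed**
- The fingertips are really about 37.5 mm behind the reported tool point. My first pushes passed over the plaques until I measured this by touching the bench.
- The board was knocked about 2 cm aside early on; I re-measured it before placing anything.
- On the first slide the board caught a guide lip at 21 N, so I backed off, re-centred it and slid it in freely.

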